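# Put the soap samples away in the retain case

### The job

Prise the shut retain case open by lifting its cover with the blade of the spatula. Put one soap puck into every tub on the bench, snap a lid fully home onto each tub and stand it upright on the floor of the case; then shut the case fully, with the spatula laid flat back in its tray. Any soap and any lid will do for any tub and some may be left over; leave the bottle and the beaker where they stand.

Things in the scene. Friction and masses are not known exactly. Their poses are not given: they have to be found in the camera images.
- tub_a: round open white sample tub, diameter 52 mm, height 44 mm, bore 47 mm, floor 3 mm, 55 g; the top 5 mm of the rim taper in to a 42 mm mouth. Four springy snap beads stand 3 mm out of the wall 32 mm above the foot. A loose lid rests on them, its origin 36 mm above the tub's; snapped home it is at 26 mm. Origin: centre of the underside, z up. 2 or 3 tubs are present (absent: None).
- tub_b: round open white sample tub, diameter 52 mm, height 44 mm, bore 47 mm, floor 3 mm, 55 g; the top 5 mm of the rim taper in to a 42 mm mouth. Four springy snap beads stand 3 mm out of the wall 32 mm above the foot. A loose lid rests on them, its origin 36 mm above the tub's; snapped home it is at 26 mm. Origin: centre of the underside, z up. 2 or 3 tubs are present (absent: None).
- tub_c: round open white sample tub, diameter 52 mm, height 44 mm, bore 47 mm, floor 3 mm, 55 g; the top 5 mm of the rim taper in to a 42 mm mouth. Four springy snap beads stand 3 mm out of the wall 32 mm above the foot. A loose lid rests on them, its origin 36 mm above the tub's; snapped home it is at 26 mm. Origin: centre of the underside, z up. 2 or 3 tubs are present (absent: None).
- soap_a: cream-white soap puck standing on end on the bench, diameter 34 mm, 36 mm tall, 35 g, origin at its centre, z along its axis; always present
- soap_b: green soap puck standing on end on the bench, diameter 34 mm, 36 mm tall, 35 g, origin at its centre, z along its axis; always present
- soap_c: orange-brown soap puck standing on end on the bench, diameter 34 mm, 36 mm tall, 35 g, origin at its centre, z along its axis; always present
- lid_a: round teal snap lid lying right way up on the bench, one of three alike; diameter 63 mm, 22.5 mm tall, 30 g. Origin: centre of the underside of its skirt, z up. Top plate 21 mm above the origin inside a 1.5 mm ridge. About 8 N straight down snaps it over a tub's beads until the plate meets the rim; it then holds against about 7 N, so a tub can be carried by its lid.
- lid_b: round teal snap lid lying right way up on the bench, one of three alike; diameter 63 mm, 22.5 mm tall, 30 g. Origin: centre of the underside of its skirt, z up. Top plate 21 mm above the origin inside a 1.5 mm ridge. About 8 N straight down snaps it over a tub's beads until the plate meets the rim; it then holds against about 7 N, so a tub can be carried by its lid.
- lid_c: round teal snap lid lying right way up on the bench, one of three alike; diameter 63 mm, 22.5 mm tall, 30 g. Origin: centre of the underside of its skirt, z up. Top plate 21 mm above the origin inside a 1.5 mm ridge. About 8 N straight down snaps it over a tub's beads until the plate meets the rim; it then holds against about 7 N, so a tub can be carried by its lid.
- case: white retain case fixed to the bench, 126 mm deep (x, front at -x) by 300 mm wide (y), walls 38 mm high, 4 mm thick, floor 3 mm; origin: centre of its underside. Two dividers, 25 mm high, at y = -49 and 49 mm make three compartments, centres y = -97, 0, 97 mm, one tub each. The middle 50 mm of the front wall is only 28 mm high: a 10 mm slot under the cover's lip for a blade.
- cover: teal cover of the case, a shell 126 x 300 x 25 mm (walls 3 mm) without a handle, hinged along the top of the case's rear wall. Origin on the hinge axis (case x = +63 mm, z = 38 mm); when shut its axes are those of the case, it reaches from x = -126 to 0 mm and its flat top is 25 mm above the origin.
- cover_angle (a joint): hinge angle of the cover in rad: 0 shut (lip level on the case walls), 1.57 upright, 1.75 the stop. The hinge is stiff: the cover stays wherever it is left; about 2 N at the lip moves it.
- cover_lip (a point): middle of the bottom edge of the cover's front lip, 126 mm from the hinge; when shut it is over the slot, 38 mm above the bench
- spatula: lab spatula 173 mm long lying in the tray: dark wooden handle 95 x 18 x 14 mm and flat steel blade 78 x 16 x 2 mm, 70 g. Origin: underside of the handle, 10 mm behind the blade, about 4 mm ahead of the centre of mass; x points along the blade, z up; the handle reaches from x = -85 to +10 mm, the blade on to x = +88 mm at mid-thickness, 7 mm above the underside
- spatula_tip (a point): middle of the end of the spatula's blade
- tray: shallow aluminium instrument tray fixed to the bench, outside 280 (x) x 100 (y) x 10 mm, walls and floor 3 mm; origin at the centre of its underside
- amber_bottle: bystander: small amber bottle with black cap, diameter 42 mm, 85 mm tall; origin at the centre of its underside
- beaker: bystander: white beaker, diameter 56 mm, 70 mm tall; origin at the centre of its underside
Things that resemble listed ones, but are neither listed nor needed, are in the scene too. What is shaped like the lid_a but purple is not meant. What is shaped like the lid_c but purple is not meant.

How it is judged:
By the outcome, as a careful person would: the job done as asked, in the order asked, and still so for the second after the job is handed in, with the robot touching nothing.
Of tub_a, tub_b, tub_c only 2 to 3 are there at a start; the rules pass over those that are not, and their reading is None.
At some moment in a run one of tub_a, tub_b, tub_c, lid_a, lid_b, lid_c may be knocked a few centimetres aside while the robot is not near it.
It also fails if it takes over 210 s, if anything falls off the work surface, if the arm or the gripper's body presses on something with over 40 N, if the wrist force passes 120 N, or if a joint passes its speed limit or range.

### The arm

A 6-joint arm with a two-finger parallel gripper is mounted at the origin on the work surface. World frame = base frame: x ahead of the robot, y to its left, z up, the work surface at z = 0. Lengths are in m, angles in degrees, forces in N, time in s.
With the tool pointing down it reaches from about 0.25 to 0.725 m from the base axis. Payload 9.7 kg.
Tool frame: the origin (TCP) lies at the very end of the fingers, on their centre line; the grasp point (between the pads) lies grasp_offset behind it (grasp_offset is the distance from the TCP to the grasp point, in m); z points along the fingers, y is the line along which they close (so a half turn about z gives the same grasp; the last joint's range is limited). The gripper opens to 85 mm and grips with 20 to 120 N. Pads are 22 mm wide; open, the fingers measure 114 mm over their backs; the gripper's body (76 mm by 85 mm) begins 54 mm behind the grasp point. The pads swing forward as they close: fully open they stand 13 mm farther back than shut.
Start: joints at [-70.417, 4.979, 10.078, 95.1, 0, 90], TCP at [0.184, -0.518, 0.231] pointing down, gripper open.
Joint ranges: [-179.16, 179.16], [-48.56, 103.87], [-65.8, 70.77], [-126.05, 130.52], [-82.76, 87.17], [-180, 180]. Speed limits (degrees/s): [127.2, 127.2, 147.25, 180, 180, 180].

### API

Orientations are given as [roll, pitch, yaw] about the fixed x, y, z axes, in that order (R = Rz(yaw) Ry(pitch) Rx(roll)).
In Python, from workcell import get_obs, camera, calibration, job_done, recognise, cut_out, mark_of, grasp_offset gives the robot as it stands.
- The arm moves only by the tool servo_tool, never from a script. Its argument "moves" is a list of rows, each a list of 3 entries, a list of its own where there are three numbers: the turn, a rotation vector about the tool's x, y, z in degrees, then the shift along the tool's x, y, z in m, then the opening in per cent of the stroke, from 0 (shut) to 100 (fully open). In form: [[[ax, ay, az], [x, y, z], claw], ...]. A call has 1 to 12 rows; each row shifts and turns the commanded pose from where the row before left it, along the tool's axes as they then stand; what a row does not reach is not made up. A row lasts 1/10 s, in which the tool goes at most 50 mm and 8.59 degrees, less where a joint would pass 70% of its speed; a pose out of reach is approached as far as the arm can. A call is refused whole if a number of a shift passes 0.05 or a number of a turn 8.59, either way. A call with a gripper value outside its range is refused whole. The fingers move at their own pace and stop on an object; "force" is the grip in N (left out, the last holds). Time passes only in rows, so rows that do not move let the fingers close. It gives the time, the measured TCP pose, the force, the opening and the grip force at its end, in the units of the state.
- get_obs(): the state, without advancing time (a new reading comes with each control period).
- camera(name): name is "scene" or "top" or "wrist"; returns (picture, depth): 384x512x3 uint8, red, green, blue; 384x512 float32, m along the optical axis (not along the pixel's ray), 0 where there is no reading.
- calibration(name): a dict with "camera_matrix" (3x3 intrinsics, pixels), "R" (3x3) and "t" (3): a world point X has camera coordinates R X + t. Camera axes: x right, y down, z forward; pixel columns grow to the right and rows downward; lengths in m; the calibration is good to about 2 mm. A picture is of the moment at which its call begins: read the wrist's pose just before it. calibration takes no time and is no camera call; for the wrist camera it gives the pose at the moment of the call.
- job_done(): hands the job in; it is judged then, once.
Trained networks look in the newest picture that a camera, given by its name, has taken for a name from the list of things; names that differ only in an ending like _2 or _b are one class to them, and where a whole thing is asked for, a point or a joint stands for the part that bears it (a point fixed in the world has none). Each returns a list of dicts, best first, with "score" (0 to 1); they miss things now and then, are a little off and sometimes report something else, mostly with a low value. They report only what shows in the picture. A call takes as long as a camera call. They do not tell look-alikes from the thing itself.
- recognise(name, camera): "xyz" ([x, y, z] in m, in the coordinates of the camera as it stood for that picture, good to about 4 mm: the middle of the surface that is visible of it).
- cut_out(name, camera): "mask" (384x512 bool, what is visible of it).
- mark_of(name, camera): "xyz" ([x, y, z] in m, in the coordinates of the camera as it stood for that picture, good to about 4 mm: a listed point, or the origin of a listed thing).
The state is a dict: "time": time; "q": joint angles; "qd": joint speeds; "joint_efforts": joint torques, N m; "ee_pos": TCP position; "tcp_rot": TCP orientation; "wrist_force": force on the tool from outside, world axes, zero at the start; "torque": the same for the moment, N m; "opening": finger opening in m; "grasp_force": force on a finger pad.
Only numpy, scipy, OpenCV 4.12 (cv2) and the standard library are available. Lean on these libraries where they do the work, as an engineer would, in place of code of your own. Each camera call takes 0.05 s, during which the arm holds its last target. There are 200 camera calls.

## Working session

There is one attempt and no reset: what is moved stays moved. The work goes in short steps, Python scripts to look and compute and a tool call to move; the robot and the scene stay as the last step left them, time stands still between calls to the robot, and variables do not carry over. Pictures are saved under pics/ and viewed, at most 14 in all, crops included, and the job is handed in when it is done.

Besides the shell and the picture viewer there is one more tool, called after "Request:" by a JSON object that holds its "method" and its "body". servo_tool: Moves the arm, as the interface text tells. Its arguments: {"type":"object","properties":{"moves":{"type":"array"},"force":{"type":"number"}},"required":["moves"]}

```bash
ls; mkdir -p pics; cat > h.py <<'E'
import numpy as np, cv2
from workcell import *
np.set_printoptions(precision=4,suppress=True)
def w(name,p):
    c=calibration(name); return np.array(c["R"]).T@(np.array(p)-np.array(c["t"]))
def pts(name,d):
    c=calibration(name); K=np.array(c["camera_matrix"]); v,u=np.mgrid[:384,:512]
    P=np.stack([(u-K[0,2])/K[0,0]*d,(v-K[1,2])/K[1,1]*d,d],-1)
    return (P-np.array(c["t"]))@np.array(c["R"])
def save(n,p): cv2.imwrite("pics/"+n,p[:,:,::-1])
E
python3 - <<'E'
from h import *
o=get_obs();print(o,grasp_offset)
a,d=camera("top");b,e=camera("scene")
save("top0.png",a);save("scene0.png",b)
np.savez("t0.npz",a=a,d=d,b=b,e=e)
for c in ["top","scene"]:
  print(c,calibration(c))
  for n in ["tub_a","soap_a","soap_b","soap_c","lid_a","case","cover","cover_lip","spatula","spatula_tip","tray","amber_bottle","beaker"]:
    for r in mark_of(n,c)[:6]: print(c,n,round(r["score"],2),w(c,r["xyz"]))
E
```

```text
pics
{'time': 0.0, 'q': array([-70.4179,   5.0117,  10.0343,  95.0992,  -0.0009,  90.    ]), 'qd': array([-0.0551, -0.0989,  0.0337,  0.0057,  0.092 , -0.0578]), 'joint_efforts': array([ -0.0014, -52.0383,  46.4803,   0.0162,  -0.    ,   0.    ]), 'ee_pos': array([ 0.1843, -0.518 ,  0.2306]), 'tcp_rot': array([-179.9234,    0.0009,   19.5821]), 'wrist_force': array([ 0.4291, -0.8028,  0.1337]), 'torque': array([-0.0319, -0.0131, -0.0779]), 'grasp_force': 0.0, 'opening': 0.0852529048797818} 0.0187
top {'camera_matrix': array([[407.6191,   0.    , 249.5839],
       [  0.    , 407.6191, 185.5752],
       [  0.    ,   0.    ,   1.    ]]), 'R': array([[ 0.0174, -0.9998,  0.0133],
       [-0.9914, -0.019 , -0.1294],
       [ 0.1297, -0.0109, -0.9915]]), 't': array([-0.134 ,  0.6272,  0.9515])}
top tub_a 0.72 [ 0.4264 -0.1908 -0.0022]
top tub_a 0.63 [ 0.4408 -0.303  -0.0027]
top tub_a 0.62 [ 0.4959 -0.4687  0.0199]
top soap_a 0.69 [ 0.4951 -0.47    0.0185]
top soap_a 0.63 [ 0.6533 -0.2768  0.0156]
top soap_a 0.58 [ 0.4296 -0.3792  0.0196]
top soap_b 0.69 [ 0.4951 -0.47    0.0185]
top soap_b
[... 1872 characters left out ...]
 [ 0.5692 -0.3038 -0.0018]
scene lid_a 0.58 [ 0.5429 -0.2016 -0.0019]
scene lid_a 0.58 [ 0.6622 -0.1847 -0.0001]
scene lid_a 0.4 [ 0.7374  0.0002 -0.0014]
scene case 0.81 [ 0.5759  0.2369 -0.0022]
scene case 0.5 [ 0.6652 -0.187  -0.0019]
scene cover_lip 0.69 [0.5248 0.2055 0.0418]
scene spatula 0.82 [ 0.594  -0.0498  0.0049]
scene spatula_tip 0.67 [ 0.6817 -0.0432  0.0103]
scene spatula_tip 0.67 [ 0.7391 -0.0004 -0.0009]
scene spatula_tip 0.34 [ 0.4292 -0.3835  0.0191]
scene tray 0.71 [ 0.498  -0.471   0.0108]
scene tray 0.57 [ 0.5814 -0.0536 -0.0043]
scene amber_bottle 0.8 [ 0.7378 -0.0007  0.0001]
scene amber_bottle 0.71 [ 0.6838 -0.0451  0.0116]
scene beaker 0.67 [ 0.791  -0.0987  0.001 ]
```

View pics/top0.png

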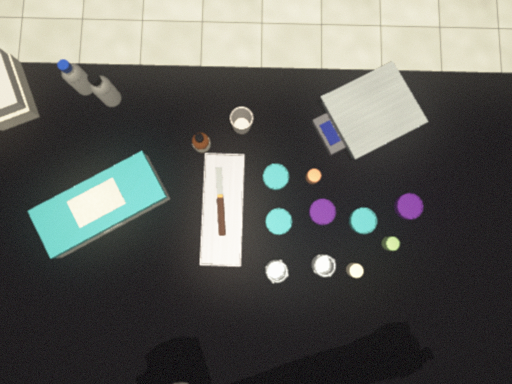

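View pics/scene0.png

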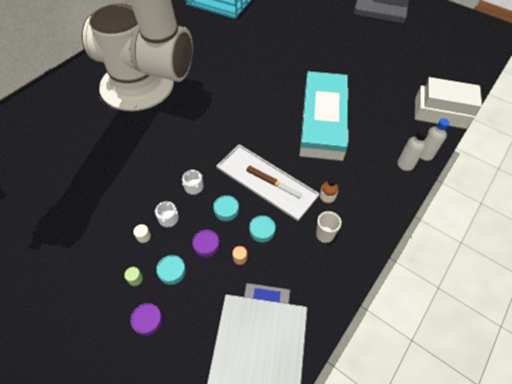

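Top view: two tubs at (277,271) and (323,265); teal lids at (276,176), (279,221), (364,221), with purple look-alikes at (322,211), (410,206). Soaps are at (314,176), (392,243), (355,271), and the spatula is in the tray with its blade towards +x. The case is shut and turned about 25°. The scene view agrees with this. Next I measure precisely from depth.

```bash
cat > m.py <<'E'
from h import *
z=np.load("t0.npz")
for cam,a,d in [("top",z["a"],z["d"]),("scene",z["b"],z["e"])]:
    P=pts(cam,d)
    print(cam,"bench z",np.median(P[(abs(P[...,0]-.35)<.05)&(abs(P[...,1]+.1)<.05)&(d>0)][:,2]))
    hsv=cv2.cvtColor(a,cv2.COLOR_RGB2HSV)
    def circ(n,x,y,r,lo,hi,D):
        m=(np.hypot(P[...,0]-x,P[...,1]-y)<r)&(P[...,2]>lo)&(P[...,2]<hi)
        q=P[m]; (cx,cy),R=cv2.minEnclosingCircle(q[:,:2].astype(np.float32))
        print(n,len(q),"c",np.array([cx,cy]),"R %.4f"%R,"mean",q[:,:2].mean(0),"z",np.median(q[:,2]),"hsv",np.median(hsv[m],0),D/2)
    for n,x,y in [("tub1",.426,-.191),("tub2",.440,-.305)]: circ(n,x,y,.04,.036,.052,.046)
    for n,x,y in [("soapW",.429,-.38),("soapG",.495,-.47),("soapO",.655,-.28)]: circ(n,x,y,.03,.03,.045,.034)
    for n,x,y in [("lid1",.543,-.195),("lid2",.656,-.189),("lid3",.552,-.403)]: circ(n,x,y,.045,.015,.03,.063)
    m=(P[...,2]>.055)&(P[...,2]<.072)&(abs(P[...,0]-.577)<.17)&(abs(P[...,1]-.24)<.2)
    print("cover",cv2.minAreaRect(P[m][:,:2].astype(np.float32)),np.median(P[m][:,2]))
    t=(abs(P[...,0]-.575)<.13)&(abs(P[...,1]+.052)<.04)&(hsv[...,2]<130)&(P[...,2]<.03)
    r=cv2.minAreaRect(P[t][:,:2].astype(np.float32)); print("handle",r,np.median(P[t][:,2]))
    # whole spatula by height above the tray floor
    t=(abs(P[...,0]-.575)<.13)&(abs(P[...,1]+.052)<.04)&(P[...,2]>.008)&(P[...,2]<.03)
    r=cv2.minAreaRect(P[t][:,:2].astype(np.float32)); print("spat",r)
E
python3 m.py
```

```text
top bench z -0.0005223377495203036
tub1 115 c [ 0.426  -0.1904] R 0.0273 mean [ 0.4279 -0.1895] z 0.04162925590634997 hsv [ 28.  11. 220.] 0.023
tub2 119 c [ 0.4419 -0.3048] R 0.0266 mean [ 0.4424 -0.3014] z 0.04163346251492702 hsv [ 28.  11. 217.] 0.023
soapW 163 c [ 0.4308 -0.3808] R 0.0172 mean [ 0.431  -0.3801] z 0.03538296047411028 hsv [ 30.  15. 253.] 0.017
soapG 150 c [ 0.4969 -0.4698] R 0.0172 mean [ 0.4964 -0.4694] z 0.035016419469999824 hsv [ 38.  72. 235.] 0.017
soapO 142 c [ 0.6602 -0.2803] R 0.0167 mean [ 0.6598 -0.28  ] z 0.03505638050898412 hsv [ 18. 100. 251.] 0.017
lid1 520 c [ 0.5462 -0.1949] R 0.0318 mean [ 0.5462 -0.1949] z 0.020435033655557648 hsv [ 87.  89. 232.] 0.0315
lid2 507 c [ 0.658  -0.1868] R 0.0321 mean [ 0.6577 -0.1866] z 0.020368452551092625 hsv [ 87.  95. 227.] 0.0315
lid3 530 c [ 0.5518 -0.4045] R 0.0323 mean [ 0.5516 -0.4045] z 0.02055552665187389 hsv [ 87. 100. 224.] 0.0315
cover ((0.5777687430381775, 0.23910796642303467), (0.12725839018821716, 0.3016233444213867), 29.831226348876953) 0.06225309986383072
handle ((0.5546199679374695, -0.05377174541
[... 813 characters left out ...]
5468 -0.1961] R 0.0332 mean [ 0.5475 -0.1969] z 0.021186141139625164 hsv [ 89. 120. 224.] 0.0315
lid2 471 c [ 0.66   -0.1873] R 0.0328 mean [ 0.6592 -0.1884] z 0.021152267811786724 hsv [ 89. 120. 225.] 0.0315
lid3 576 c [ 0.5523 -0.4057] R 0.0325 mean [ 0.553  -0.4065] z 0.02126773294550497 hsv [ 89. 117. 227.] 0.0315
cover ((0.5784677863121033, 0.2371116578578949), (0.12516216933727264, 0.3051835000514984), 29.847671508789062) 0.06305024572766019
handle ((0.558548092842102, -0.05608445778489113), (0.0892886370420456, 0.015767743811011314), 5.4021172523498535) 0.016135501946082594
spat ((0.580503523349762, -0.048657406121492386), (0.04943356290459633, 0.20116762816905975), 84.00566864013672)
```

```bash
cat >> h.py <<'E'
from scipy.spatial.transform import Rotation as Ro
def go(x,y,z,yaw,tilt=0,o=None):
    """tool-frame shift (m, axes after the turn / before it) and turn (deg) to a pose; tilt about tool y"""
    o=o or get_obs(); R0=Ro.from_euler("xyz",o["tcp_rot"],degrees=True)
    R1=Ro.from_euler("xyz",[180,0,yaw],degrees=True)*Ro.from_euler("y",tilt,degrees=True)
    d=np.array([x,y,z])-o["ee_pos"]
    print("at",o["ee_pos"],o["tcp_rot"],"t %.1f"%o["time"],"| turn",(R0.inv()*R1).as_rotvec(degrees=True).round(2),"| shift before-turn axes",R0.inv().apply(d).round(4),"after-turn",R1.inv().apply(d).round(4))
E
```

Request:
{"method": "servo_tool", "body": {"moves": [[[0, 0, 0], [0.0425, -0.0245, 0], 60], [[0, 0, 0], [0.0425, -0.0245, 0], 60], [[0, 0, 0], [0.0425, -0.0245, 0], 60], [[0, 0, 0], [0.0425, -0.0245, 0], 60], [[0, 0, 0], [0.0425, -0.0245, 0], 60], [[0, 0, 0], [0.0425, -0.0245, 0], 60], [[0, 0, 0], [0.0425, -0.0245, 0], 60], [[0, 0, 0], [0.0425, -0.0245, 0], 60], [[0, 0, 0], [0.0425, -0.0245, 0], 60], [[0, 0, 0], [0.0425, -0.0245, 0], 60], [[0, 0, 7.3], [0.0425, -0.0245, 0], 60], [[0, 0, 7.3], [0.0, 0, 0], 60]]}}

```text
time: 2.6
ee_pos: [0.5371, -0.1034, 0.2302]
tcp_rot: [-179.9, 0.0, 5.0]
wrist_force: [-0.9, 0.1, 0.1]
opening: 0.0514
grasp_force: 0.0
```

```bash
python3 - <<'E'
from h import *
go(.582,-.052,.007,5)
o=get_obs();print(o["opening"])
a,d=camera("wrist"); save("w1.png",a)
for n in ["spatula","spatula_tip"]:
  for r in mark_of(n,"wrist")[:3]: print(n,r["score"],w("wrist",r["xyz"]))
E
```

```text
at [ 0.5371 -0.1034  0.2302] [-179.9332    0.017     4.9871] t 2.6 | turn [-0.07  0.02 -0.01] | shift before-turn axes [ 0.0493 -0.047   0.2233] after-turn [ 0.0492 -0.0473  0.2232]
0.05143699563219442
spatula 0.62 [ 0.5893 -0.052   0.0065]
spatula_tip 0.74 [ 0.6782 -0.0473  0.0119]
```

View pics/w1.png

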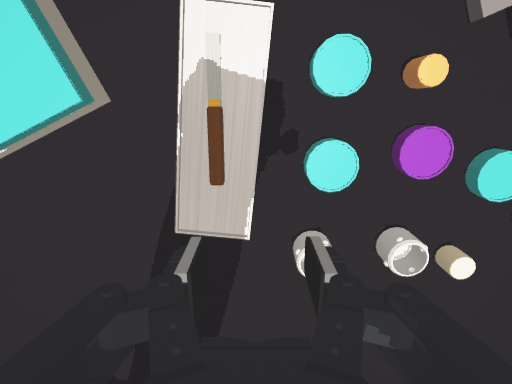

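Request:
{"method": "servo_tool", "body": {"moves": [[[0, 0, 0], [0.0245, -0.0235, 0], 50], [[0, 0, 0], [0.0245, -0.0235, 0.03], 50], [[0, 0, 0], [0, 0, 0.045], 50], [[0, 0, 0], [0, 0, 0.045], 50], [[0, 0, 0], [0, 0, 0.045], 50], [[0, 0, 0], [0, 0, 0.033], 50], [[0, 0, 0], [0, 0, 0.015], 50], [[0, 0, 0], [0, 0, 0.01], 50], [[0, 0, 0], [0, 0, 0], 0], [[0, 0, 0], [0, 0, 0], 0], [[0, 0, 0], [0, 0, 0], 0], [[0, 0, 0], [0, 0, 0], 0]], "force": 100}}

```text
time: 3.95
ee_pos: [0.5803, -0.0567, 0.0102]
tcp_rot: [180.0, -0.2, 5.0]
wrist_force: [-1.2, -0.3, 6.5]
opening: 0.0142
grasp_force: 98.8
```

Request:
{"method": "servo_tool", "body": {"moves": [[[0, 0, 0], [0, 0, 0], 0], [[0, 0, 0], [0, 0, 0], 0], [[0, 0, 0], [0, 0, 0], 0]]}}

```text
time: 4.25
ee_pos: [0.5804, -0.0567, 0.0102]
tcp_rot: [179.9, -0.2, 5.0]
wrist_force: [-1.2, -0.1, 7.3]
opening: 0.0145
grasp_force: 98.7
```

```bash
python3 - <<'E'
from h import *
go(.582,-.052,.007,5)
a,d=camera("top");b,e=camera("wrist")
save("w2.png",b)
for c in ["wrist","top"]:
 for n in ["spatula","spatula_tip"]:
  for r in mark_of(n,c)[:2]: print(c,n,r["score"],w(c,r["xyz"]))
E
```

```text
at [ 0.5804 -0.0567  0.0102] [179.9485  -0.1679   4.995 ] t 4.2 | turn [ 0.05 -0.17 -0.01] | shift before-turn axes [ 0.002  -0.0045  0.0032] after-turn [ 0.0021 -0.0045  0.0032]
wrist spatula 0.76 [ 0.5904 -0.0545  0.0045]
wrist spatula 0.68 [ 0.686  -0.0453  0.0098]
wrist spatula_tip 0.64 [ 0.6844 -0.045   0.01  ]
```

View pics/w2.png

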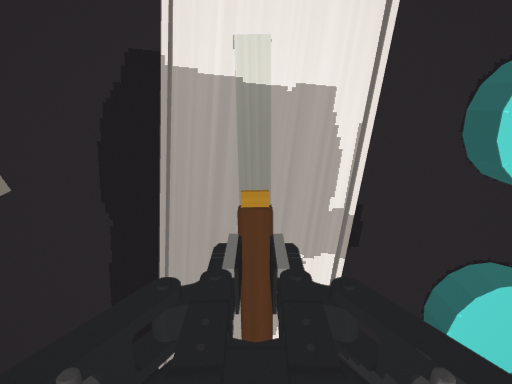

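Request:
{"method": "servo_tool", "body": {"moves": [[[0, 0, 0], [0, 0, -0.01], 0], [[0, 0, 0], [0, 0, -0.03], 0], [[0, 0, 0], [0, 0, -0.035], 0], [[0, 0, 0], [0, 0, -0.035], 0], [[0, 0, 0], [-0.0258, -0.0352, 0], 0], [[0, 0, 0], [-0.0258, -0.0352, 0], 0], [[0, 0, 0], [-0.0258, -0.0352, 0], 0], [[0, 0, 0], [-0.0258, -0.0352, 0], 0], [[0, 0, 0], [-0.0258, -0.0352, 0], 0], [[0, 0, 0], [-0.0258, -0.0352, 0], 0], [[0, 0, -8.3], [0, 0, 0], 0], [[0, 0, -8.3], [0, 0, 0], 0]]}}

```text
time: 5.75
ee_pos: [0.4119, 0.0799, 0.1211]
tcp_rot: [-177.6, -0.8, 26.2]
wrist_force: [0.5, -0.2, -1.4]
opening: 0.0145
grasp_force: 98.0
```

Request:
{"method": "servo_tool", "body": {"moves": [[[0, 0, -8.2], [0, 0, 0], 0], [[0, 0, 0], [0, 0, 0], 0], [[0, 0, 0], [0, 0, 0], 0]]}}

```text
time: 6.05
ee_pos: [0.4124, 0.0795, 0.1204]
tcp_rot: [-177.7, -1.1, 33.8]
wrist_force: [-0.1, 0.5, -1.1]
opening: 0.014
grasp_force: 98.0
```

```bash
python3 - <<'E'
from h import *
go(.4077,.1404,.033,29.8)
a,d=camera("wrist"); save("w3.png",a)
for n in ["spatula","spatula_tip","cover_lip"]:
  for r in mark_of(n,"wrist")[:2]: print(n,r["score"],w("wrist",r["xyz"]))
P=pts("wrist",d); np.save("P3.npy",P)
b=cut_out("spatula","wrist")[0]["mask"]; q=P[b&(d>0)]
o=get_obs(); R=Ro.from_euler("xyz",o["tcp_rot"],degrees=True)
l=R.inv().apply(q-o["ee_pos"])   # tool coordinates
for x in np.arange(-.02,.115,.01):
    s=l[(l[:,0]>=x)&(l[:,0]<x+.01)]
    if len(s)>5: print("%.3f"%x,len(s),"y",np.median(s[:,1]).round(4),"z",np.median(s[:,2]).round(4))
print(l[:,0].max())
E
```

```text
at [0.4124 0.0795 0.1204] [-177.6818   -1.0691   33.7778] t 6.0 | turn [-2.35 -0.99  4.  ] | shift before-turn axes [ 0.0283 -0.0496  0.09  ] after-turn [ 0.0262 -0.0552  0.0874]
spatula 0.87 [0.4237 0.0908 0.1155]
spatula_tip 0.8 [0.4984 0.1388 0.1224]
-0.020 462 y 0.0008 z -0.0076
-0.010 477 y 0.0013 z -0.0076
0.000 504 y 0.0013 z -0.0076
0.010 643 y 0.0009 z -0.0075
0.020 718 y 0.0009 z -0.005
0.030 670 y 0.0004 z -0.0018
0.040 661 y 0.0004 z -0.0014
0.050 699 y 0.0004 z -0.0015
0.060 753 y 0.0 z -0.0014
0.070 799 y 0.0 z -0.0013
0.080 862 y 0.0 z -0.0013
0.090 896 y 0.0001 z -0.0013
0.100 203 y 0.0001 z -0.0012
0.10238934454845547
```

View pics/w3.png

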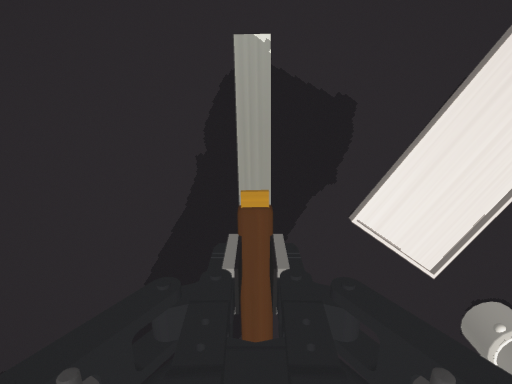

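Request:
{"method": "servo_tool", "body": {"moves": [[[-1.2, -0.5, 2], [0, 0, 0], 0], [[-1.2, -0.5, 2], [0, 0, 0], 0], [[0, 0, 0], [0.013, -0.0275, 0], 0], [[0, 0, 0], [0.013, -0.0275, 0], 0], [[0, 0, 0], [0, 0, 0.03], 0], [[0, 0, 0], [0, 0, 0.03], 0], [[0, 0, 0], [0, 0, 0.027], 0], [[0, 0, 0], [0, 0, 0], 0], [[0, 0, 0], [0, 0, 0], 0]]}}

```text
time: 7.2
ee_pos: [0.4071, 0.14, 0.0333]
tcp_rot: [180.0, 0.1, 30.0]
wrist_force: [1.0, 0.4, 0.5]
opening: 0.0142
grasp_force: 98.1
```

```bash
python3 - <<'E'
from h import *
go(.4077,.1404,.033,29.8)
a,d=camera("wrist"); save("w4.png",a)
for n in ["spatula_tip","cover_lip"]:
  for r in mark_of(n,"wrist")[:2]: print(n,r["score"],w("wrist",r["xyz"]))
P=pts("wrist",d); o=get_obs(); R=Ro.from_euler("xyz",o["tcp_rot"],degrees=True)
# cover top front edge in tool frame
m=(d>0)&(P[...,2]>.055)&(P[...,2]<.07); l=R.inv().apply(P[m]-o["ee_pos"])
for y in np.arange(-.05,.051,.02):
    s=l[abs(l[:,1]-y)<.003]; print("y %.3f front x"%y,s[:,0].min().round(4) if len(s) else None)
E
```

```text
at [0.4071 0.14   0.0333] [179.9697   0.0671  30.0001] t 7.2 | turn [0.03 0.07 0.2 ] | shift before-turn axes [ 0.0007 -0.0001  0.0003] after-turn [ 0.0007 -0.0001  0.0003]
spatula_tip 0.68 [0.4955 0.1931 0.0371]
spatula_tip 0.15 [0.4203 0.1498 0.0293]
y -0.050 front x None
y -0.030 front x None
y -0.010 front x 0.0092
y 0.010 front x -0.0125
y 0.030 front x None
y 0.050 front x None
```

View pics/w4.png

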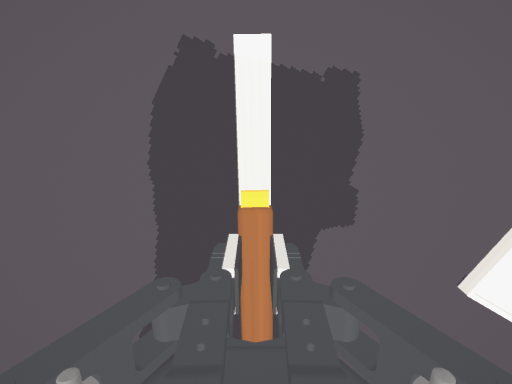

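Request:
{"method": "servo_tool", "body": {"moves": [[[0, 0, 0], [0.015, 0, 0], 0], [[0, 0, 0], [0.01, 0, 0], 0], [[0, 0, 0], [0.01, 0, 0], 0], [[0, 0, 0], [0.01, 0, 0], 0], [[0, 0, 0], [0.01, 0, 0], 0], [[0, 0, 0], [0, 0, 0], 0]]}}

```text
time: 7.95
ee_pos: [0.4558, 0.1681, 0.0327]
tcp_rot: [180.0, 0.0, 30.0]
wrist_force: [0.2, 0.1, -1.0]
opening: 0.0145
grasp_force: 98.1
```

Request:
{"method": "servo_tool", "body": {"moves": [[[0, 0, 0], [0, 0, -0.004], 0], [[0, 0, 0], [0, 0, -0.004], 0], [[0, 0, 0], [0, 0, -0.004], 0], [[0, 0, 0], [0, 0, 0], 0]]}}

```text
time: 8.35
ee_pos: [0.4548, 0.1675, 0.0454]
tcp_rot: [180.0, 0.0, 30.0]
wrist_force: [-0.2, -1.3, -1.4]
opening: 0.0142
grasp_force: 97.9
```

```bash
python3 - <<'E'
from h import *
go(.4077,.1404,.033,29.8)
a,d=camera("scene"); save("s4.png",cv2.resize(a[40:200,230:400],None,fx=3,fy=3))
P=pts("scene",d);c=np.array([.578,.238]);t=np.radians(29.84);cx=np.array([np.cos(t),np.sin(t)]);cy=np.array([-cx[1],cx[0]])
u=(P[...,:2]-c)@cx;v=(P[...,:2]-c)@cy
for k in (-50,-20,0,20,50): 
  m=(abs(u-k/1e3)<.004)&(abs(v-.08)<.05)&(d>0)&(P[...,2]>.05); print(k,np.median(P[m][:,2]))
E
```

```text
at [0.4548 0.1675 0.0454] [179.9558   0.0114  30.0333] t 8.3 | turn [0.04 0.01 0.23] | shift before-turn axes [-0.0543 -0.0001  0.0125] after-turn [-0.0543  0.0001  0.0124]
-50 0.06922960774512209
-20 0.06774824979648598
0 0.06697256067056431
20 0.06584873760425736
50 0.06372776961608184
```

View pics/s4.png

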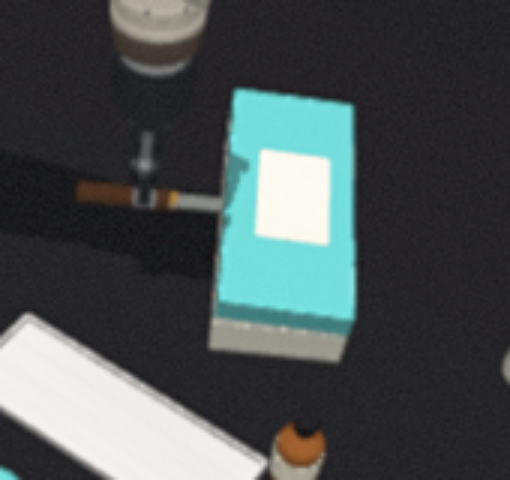

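Blade in the slot and the cover already lifted about 0.06 rad. Continuing along the lip's arc.

Request:
{"method": "servo_tool", "body": {"moves": [[[0, 0, 0], [0.0015, 0, -0.009], 0], [[0, 0, 0], [0.0015, 0, -0.009], 0], [[0, 0, 0], [0.0015, 0, -0.009], 0], [[0, 0, 0], [0.0015, 0, -0.009], 0], [[0, 0, 0], [0.0055, 0, -0.0095], 0], [[0, 0, 0], [0.0055, 0, -0.0095], 0], [[0, 0, 0], [0.0055, 0, -0.0095], 0], [[0, 0, 0], [0.0055, 0, -0.0095], 0], [[0, 0, 0], [0, 0, 0], 0]]}}

```text
time: 9.3
ee_pos: [0.4804, 0.1823, 0.1202]
tcp_rot: [179.9, -0.1, 30.0]
wrist_force: [0.2, -0.4, -1.8]
opening: 0.0143
grasp_force: 98.2
```

Request:
{"method": "servo_tool", "body": {"moves": [[[0, 0, 0], [0.008, 0, -0.007], 0], [[0, 0, 0], [0.008, 0, -0.007], 0], [[0, 0, 0], [0.008, 0, -0.007], 0], [[0, 0, 0], [0.008, 0, -0.007], 0], [[0, 0, 0], [0, 0, 0], 0]]}}

```text
time: 9.8
ee_pos: [0.5075, 0.1981, 0.1468]
tcp_rot: [180.0, 0.0, 30.0]
wrist_force: [1.7, 0.6, -4.4]
opening: 0.0141
grasp_force: 97.9
```

```bash
cat >> h.py <<'E'
C=np.array([.578,.238]);_t=np.radians(29.84);CX=np.array([np.cos(_t),np.sin(_t)]);CY=np.array([-CX[1],CX[0]])
def cf(P): return np.stack([(P[...,:2]-C)@CX,(P[...,:2]-C)@CY,P[...,2]],-1)
def cover(cam="scene"):
    "height/angle of the cover's outer plate from the points in the case frame"
    a,d=camera(cam); q=cf(pts(cam,d)); hsv=cv2.cvtColor(a,cv2.COLOR_RGB2HSV)
    m=(d>0)&(abs(q[...,1])<.13)&(abs(q[...,0])<.14)&(q[...,2]>.045)&(q[...,2]<.25)&(abs(hsv[...,0].astype(int)-88)<8)&(hsv[...,1]>70)
    return a,d,q[m]
E
python3 - <<'E'
from h import *
go(.4077,.1404,.033,29.8)
a,d,q=cover(); save("s5.png",cv2.resize(a[40:200,230:400],None,fx=3,fy=3))
for z0 in np.arange(.05,.2,.015):
  s=q[abs(q[:,2]-z0)<.004]
  if len(s): print(z0.round(3),len(s),np.percentile(s[:,0],[5,50,95]))
print(q[:,2].max())
E
```

```text
at [0.5075 0.1981 0.1468] [179.9642   0.0138  30.0462] t 9.8 | turn [0.04 0.01 0.25] | shift before-turn axes [-0.1152 -0.0001  0.1138] after-turn [-0.1152  0.0005  0.1138]
0.05 21 [0.0827 0.0839 0.0847]
0.065 43 [0.0751 0.0778 0.0792]
0.08 31 [0.067  0.0691 0.0707]
0.095 30 [0.0569 0.0603 0.0621]
0.11 27 [0.0484 0.0523 0.0528]
0.125 31 [0.0397 0.0437 0.0441]
0.14 77 [0.0311 0.0325 0.0357]
0.155 410 [0.0069 0.0154 0.0264]
0.16194565192749918
```

View pics/s5.png

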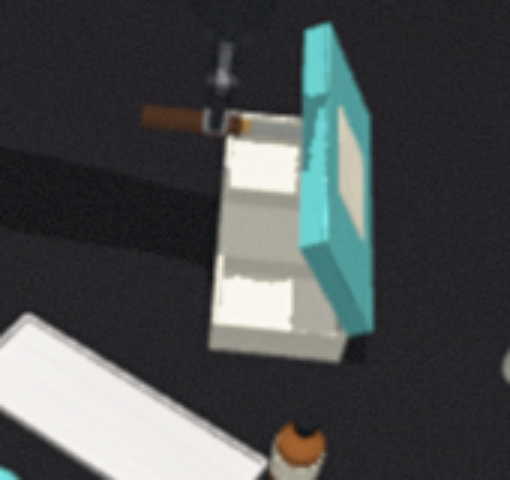

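Request:
{"method": "servo_tool", "body": {"moves": [[[0, 0, 0], [0.006, 0, 0.004], 0], [[0, 0, 0], [0.008, 0, 0.004], 0], [[0, 0, 0], [0.008, 0, 0.001], 0], [[0, 0, 0], [0.008, 0, 0], 0], [[0, 0, 0], [0.008, 0, 0], 0], [[0, 0, 0], [0.008, 0, 0], 0], [[0, 0, 0], [0, 0, 0], 0], [[0, 0, 0], [0, 0, 0], 0]]}}

```text
time: 10.65
ee_pos: [0.5469, 0.2209, 0.1377]
tcp_rot: [180.0, 0.0, 30.0]
wrist_force: [0.0, 0.1, -0.1]
opening: 0.0146
grasp_force: 98.5
```

```bash
python3 - <<'E'
from h import *
go(.4077,.1404,.033,29.8)
a,d,q=cover(); 
for z0 in np.arange(.05,.2,.015):
  s=q[abs(q[:,2]-z0)<.004]
  if len(s): print(z0.round(3),len(s),np.percentile(s[:,0],[5,50,95]))
print(q[:,2].max())
E
```

```text
at [0.5469 0.2209 0.1377] [179.9641   0.0269  30.0414] t 10.7 | turn [0.04 0.03 0.24] | shift before-turn axes [-0.1607 -0.0001  0.1047] after-turn [-0.1608  0.0007  0.1047]
0.17 108 [0.0534 0.0626 0.0667]
0.16891841404888402
```

Request:
{"method": "servo_tool", "body": {"moves": [[[0, 0, 0], [-0.04, 0, 0], 0], [[0, 0, 0], [-0.04, 0, 0], 0], [[0, 0, 0], [-0.04, 0, 0], 0], [[0, 0, 6.3], [0, 0, 0], 0], [[0, 0, 6.3], [0, 0, 0], 0], [[0, 0, 6.3], [0, 0, 0], 0], [[0, 0, 6.2], [0, 0, 0], 0], [[0, 0, 0], [0.017, 0.0327, 0], 0], [[0, 0, 0], [0.017, 0.0327, 0], 0], [[0, 0, 0], [0.017, 0.0327, 0], 0], [[0, 0, 0], [0.017, 0.0327, 0], 0], [[0, 0, 0], [0.017, 0.0327, 0], 0]]}}

```text
time: 11.9
ee_pos: [0.5708, -0.0524, 0.1295]
tcp_rot: [-177.2, 0.3, 10.0]
wrist_force: [0.1, 0.1, -0.5]
opening: 0.0142
grasp_force: 98.5
```

Request:
{"method": "servo_tool", "body": {"moves": [[[0, 0, 0], [0.017, 0.0327, 0], 0], [[0, 0, 0], [0.017, 0.0327, 0], 0], [[0, 0, 0], [0, 0, 0], 0], [[0, 0, 0], [0, 0, 0], 0]]}}

```text
time: 12.3
ee_pos: [0.6149, -0.1099, 0.1254]
tcp_rot: [-177.1, 0.3, 10.0]
wrist_force: [-0.1, 0.1, -0.3]
opening: 0.0142
grasp_force: 98.5
```

```bash
python3 - <<'E'
from h import *
go(.5804,-.0567,.0105,5)
a,d=camera("top"); save("t6.png",a)
a,d,q=cover(); m=q[:,2]>.15; print(np.percentile(q[m],[0,100],axis=0))
E
```

```text
at [ 0.6149 -0.1099  0.1254] [-177.1329    0.3468    9.9785] t 12.3 | turn [-2.85  0.47  4.97] | shift before-turn axes [-0.024  -0.0525  0.1178] after-turn [-0.0297 -0.056   0.1149]
[[ 0.0433 -0.1299  0.1599]
 [ 0.0677  0.1291  0.1695]]
```

Request:
{"method": "servo_tool", "body": {"moves": [[[-1.4, 0.25, 2.5], [0, 0, 0], 0], [[-1.4, 0.25, 2.5], [0, 0, 0], 0], [[0, 0, 0], [-0.015, -0.028, 0], 0], [[0, 0, 0], [-0.015, -0.028, 0], 0], [[0, 0, 0], [0, 0, 0.03], 0], [[0, 0, 0], [0, 0, 0.03], 0], [[0, 0, 0], [0, 0, 0.03], 0], [[0, 0, 0], [0, 0, 0], 0], [[0, 0, 0], [0, 0, 0], 0]]}}

```text
time: 13.3
ee_pos: [0.58, -0.0555, 0.0368]
tcp_rot: [-180.0, -0.1, 5.1]
wrist_force: [0.7, -0.6, 0.4]
opening: 0.0147
grasp_force: 98.4
```

```bash
python3 - <<'E'
from h import *
go(.5804,-.0567,.0105,5)
E
```

```text
at [ 0.58   -0.0555  0.0368] [-179.97     -0.0848    5.088 ] t 13.3 | turn [-0.03 -0.08  0.09] | shift before-turn axes [0.0003 0.0012 0.0263] after-turn [0.0003 0.0012 0.0263]
```

Request:
{"method": "servo_tool", "body": {"moves": [[[0, 0, 0], [0, 0.001, 0.012], 0], [[0, 0, 0], [0, 0, 0.009], 0], [[0, 0, 0], [0, 0, 0.004], 0], [[0, 0, 0], [0, 0, 0], 0], [[0, 0, 0], [0, 0, 0], 45], [[0, 0, 0], [0, 0, 0], 45], [[0, 0, 0], [0, 0, 0], 45], [[0, 0, 0], [0, 0, -0.01], 45], [[0, 0, 0], [0, 0, -0.03], 45], [[0, 0, 0], [0, 0, -0.045], 45], [[0, 0, 0], [0, 0, -0.045], 60], [[0, 0, 0], [0, 0, -0.03], 60]]}}

```text
time: 14.5
ee_pos: [0.5807, -0.0573, 0.1753]
tcp_rot: [180.0, -0.3, 5.0]
wrist_force: [0.7, 0.2, -0.6]
opening: 0.0513
grasp_force: 0.0
```

```bash
cat > find.py <<'E'
from h import *
import sys
def things():
    for cam in ["top","scene"]:
        a,d=camera(cam); P=pts(cam,d); hsv=cv2.cvtColor(a,cv2.COLOR_RGB2HSV)
        out=[]
        for n,lo,hi in [("tub_a",.036,.05),("soap_a",.03,.045),("lid_a",.015,.06)]:
            for r in recognise(n,cam)[:8]:
                p=w(cam,r["xyz"])
                if r["score"]<.3 or p[1]>-.1: continue
                R={"t":.04,"s":.03,"l":.045}[n[0]]
                m=(d>0)&(np.hypot(P[...,0]-p[0],P[...,1]-p[1])<R)&(P[...,2]>lo)&(P[...,2]<hi)
                if m.sum()<30: print(cam,n,r["score"],p,"few"); continue
                (cx,cy),rr=cv2.minEnclosingCircle(P[m][:,:2].astype(np.float32))
                print(cam,n,round(r["score"],2),np.array([cx,cy]),"R %.4f z %.3f hue %d"%(rr,np.median(P[m][:,2]),np.median(hsv[m][:,0])))
        save(f"f_{cam}_{get_obs()['time']:.1f}.png",a)
if __name__=="__main__":
    things()
    if len(sys.argv)>1: go(*map(float,sys.argv[1:]))
E
python3 find.py .431 -.3815 .02 5
python3 - <<'E'
from h import *
camera("top"); print([w("top",r["xyz"]) for n in ("spatula","spatula_tip") for r in mark_of(n,"top")[:1]])
E
```

```text
top tub_a 0.72 [ 0.4417 -0.3039] R 0.0261 z 0.042 hue 28
top tub_a 0.62 [ 0.3987 -0.1857] R 0.0264 z 0.042 hue 27
top soap_a 0.74 [ 0.4308 -0.3809] R 0.0170 z 0.035 hue 28
top soap_a 0.67 [ 0.66   -0.2804] R 0.0168 z 0.035 hue 16
top soap_a 0.55 [ 0.4967 -0.4699] R 0.0170 z 0.035 hue 40
top lid_a 0.94 [ 0.6578 -0.1866] R 0.0322 z 0.020 hue 86
top lid_a 0.93 [ 0.5717 -0.3038] R 0.0324 z 0.020 hue 142
top lid_a 0.8 [ 0.546 -0.195] R 0.0320 z 0.021 hue 87
top lid_a 0.69 [ 0.5514 -0.4046] R 0.0321 z 0.020 hue 87
top lid_a 0.68 [ 0.5887 -0.5209] R 0.0328 z 0.020 hue 142
scene tub_a 0.97 [ 0.4436 -0.3063] R 0.0267 z 0.041 hue 60
scene tub_a 0.91 [ 0.4003 -0.1878] R 0.0273 z 0.042 hue 60
scene soap_a 0.65 [ 0.4971 -0.4715] R 0.0176 z 0.036 hue 40
scene soap_a 0.62 [ 0.661  -0.2812] R 0.0174 z 0.036 hue 18
scene soap_a 0.53 [ 0.4308 -0.3824] R 0.0176 z 0.036 hue 27
scene lid_a 0.8 [ 0.5724 -0.3052] R 0.0330 z 0.021 hue 140
scene lid_a 0.71 [ 0.5467 -0.1962] R 0.0328 z 0.021 hue 89
scene lid_a 0.69 [ 0.5902 -0.5216] R 0.0324 z 0.021 hue 140
scene lid_a 0.64 [ 0.6584 -0.1881] R 0.0326 z 0.021 hue 89
at [ 0.5796 -0.0572  0.1695] [-179.9485    0.0525    5.0357] t 14.9 | turn [-0.05  0.05  0.04] | shift before-turn axes [-0.1764  0.3102  0.1494] after-turn [-0.1763  0.3101  0.1495]
[]
```

Request:
{"method": "servo_tool", "body": {"moves": [[[0, 0, 0], [-0.0196, 0.0345, 0], 60], [[0, 0, 0], [-0.0196, 0.0345, 0], 60], [[0, 0, 0], [-0.0196, 0.0345, 0], 60], [[0, 0, 0], [-0.0196, 0.0345, 0], 60], [[0, 0, 0], [-0.0196, 0.0345, 0], 60], [[0, 0, 0], [-0.0196, 0.0345, 0], 60], [[0, 0, 0], [-0.0196, 0.0345, 0], 60], [[0, 0, 0], [-0.0196, 0.0345, 0], 60], [[0, 0, 0], [-0.0196, 0.0345, 0], 60], [[0, 0, 0], [0, 0, 0.03], 60], [[0, 0, 0], [0, 0, 0.03], 60], [[0, 0, 0], [0, 0, 0], 60]]}}

```text
time: 16.25
ee_pos: [0.4299, -0.3808, 0.106]
tcp_rot: [-179.7, 0.2, 5.0]
wrist_force: [0.3, 0.9, -0.7]
opening: 0.0509
grasp_force: 0.0
```

```bash
python3 - <<'E'
from h import *
go(.4308,-.3817,.024,5)
camera("top"); 
for c in ("top",): print([(r["score"],w(c,r["xyz"])) for n in ("spatula","spatula_tip") for r in mark_of(n,c)[:2]])
E
```

```text
at [ 0.4299 -0.3808  0.106 ] [-179.6781    0.2048    4.9909] t 16.2 | turn [-0.32  0.2  -0.01] | shift before-turn axes [0.0011 0.0014 0.082 ] after-turn [0.0008 0.001  0.082 ]
[(0.56, array([ 0.5958, -0.0569,  0.0022])), (0.72, array([ 0.6855, -0.0487,  0.0088]))]
```

Spatula is flat in the tray again. Now grasp the cream soap.

Request:
{"method": "servo_tool", "body": {"moves": [[[0, 0, 0], [0.001, 0.001, 0.03], 60], [[0, 0, 0], [0, 0, 0.03], 60], [[0, 0, 0], [0, 0, 0.017], 60], [[0, 0, 0], [0, 0, 0.005], 60], [[0, 0, 0], [0, 0, 0], 20], [[0, 0, 0], [0, 0, 0], 20], [[0, 0, 0], [0, 0, 0], 20], [[0, 0, 0], [0, 0, 0], 20], [[0, 0, 0], [0, 0, 0], 20]], "force": 30}}

```text
time: 17.3
ee_pos: [0.4339, -0.3834, 0.0301]
tcp_rot: [179.9, -0.2, 5.0]
wrist_force: [1.2, -0.7, 7.3]
opening: 0.032
grasp_force: 30.4
```

Request:
{"method": "servo_tool", "body": {"moves": [[[0, 0, 0], [0, 0, -0.01], 20], [[0, 0, 0], [0, 0, -0.03], 20], [[0, 0, 0], [0, 0, -0.035], 20], [[0, 0, 0], [0, 0, 0], 20], [[0, 0, 0], [0, 0, 0], 20]]}}

```text
time: 17.8
ee_pos: [0.4334, -0.3833, 0.1049]
tcp_rot: [179.9, -0.2, 5.0]
wrist_force: [1.2, -0.1, 0.0]
opening: 0.032
grasp_force: 29.8
```

```bash
python3 - <<'E'
from h import *
go(.4425,-.305,.047,5)
a,d=camera("wrist"); save("w7.png",a)
P=pts("wrist",d); o=get_obs(); R=Ro.from_euler("xyz",o["tcp_rot"],degrees=True)
l=R.inv().apply(P.reshape(-1,3)-o["ee_pos"]); l=l[(d>0).ravel()]
m=(abs(l[:,0])<.025)&(abs(l[:,1])<.016)&(l[:,2]>-.03)&(l[:,2]<.03); s=l[m]
print(len(s),np.percentile(s,[1,50,99],axis=0) if len(s) else "")
for r in mark_of("tub_a","wrist")[:3]: print(r["score"],w("wrist",r["xyz"]))
E
```

```text
at [ 0.4334 -0.3833  0.1049] [179.931   -0.1601   5.0344] t 17.8 | turn [ 0.07 -0.16  0.03] | shift before-turn axes [ 0.0158 -0.0773  0.0578] after-turn [ 0.0159 -0.0772  0.0579]
4125 [[-0.0171 -0.0152 -0.0276]
 [ 0.0037 -0.0002 -0.0061]
 [ 0.0139  0.0155  0.025 ]]
0.81 [ 0.443  -0.3032 -0.0011]
0.62 [ 0.398  -0.1801  0.0004]
```

View pics/w7.png

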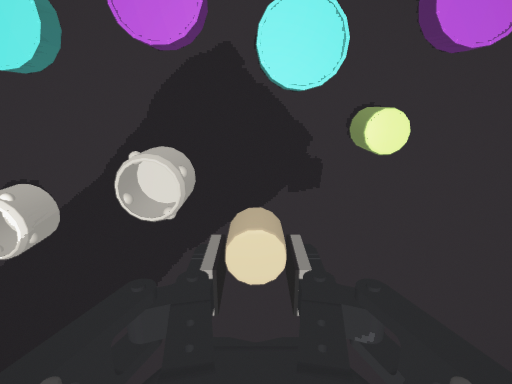

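```bash
cat >> h.py <<'E'
def wr(save_as=None):
    "wrist points in the tool frame (x,y,z) and the world, picture, state"
    o=get_obs(); R=Ro.from_euler("xyz",o["tcp_rot"],degrees=True)
    a,d=camera("wrist"); P=pts("wrist",d)[d>0]; l=R.inv().apply(P-o["ee_pos"])
    hsv=cv2.cvtColor(a,cv2.COLOR_RGB2HSV)[d>0]
    if save_as: save(save_as,a)
    return o,R,l,P,hsv
def ring(l,m):
    (x,y),r=cv2.minEnclosingCircle(l[m][:,:2].astype(np.float32)); return np.array([x,y,r]).round(4),int(m.sum())
E
cat > held.py <<'E'
from h import *
o,R,l,P,hsv=wr()
m=(abs(l[:,0])<.03)&(abs(l[:,1])<.0165)&(abs(l[:,2]+.006)<.004)
print("held top (tool)",ring(l,m),np.median(l[m][:,2]))
for t in [(.4425,-.305),(.3995,-.187)]:
    m=(np.hypot(P[:,0]-t[0],P[:,1]-t[1])<.036)&(P[:,2]>.037)&(P[:,2]<.05)
    if m.sum()>30: print("tub tool",ring(l,m),"world",ring(P,m),np.median(P[m][:,2]))
E
python3 held.py
```

```text
held top (tool) (array([-0.002 , -0.0018,  0.0196]), 2923) -0.00592451788218081
tub tool (array([ 0.0156, -0.0753,  0.0266]), 1272) world (array([ 0.4416, -0.3062,  0.0266]), 1272) 0.04304297882576909
tub tool (array([-0.017 , -0.1918,  0.0246]), 803) world (array([ 0.3988, -0.1929,  0.0246]), 803) 0.041662215191525874
```

Request:
{"method": "servo_tool", "body": {"moves": [[[0, 0, 0], [0.009, -0.038, 0], 20], [[0, 0, 0], [0.009, -0.038, 0], 20], [[0, 0, 0], [0, 0, 0.02], 20], [[0, 0, 0], [0, 0, 0], 20], [[0, 0, 0], [0, 0, 0], 20]]}}

```text
time: 18.45
ee_pos: [0.4437, -0.3054, 0.0829]
tcp_rot: [-179.9, 0.0, 5.0]
wrist_force: [0.6, 0.0, -0.7]
opening: 0.0317
grasp_force: 29.9
```

```bash
python3 - <<'E'
from h import *
o,R,l,P,hsv=wr("w8.png")
print(o["ee_pos"])
for lo,hi in ((.015,.045),):
  for z in np.arange(-.02,.03,.005):
    m=(abs(l[:,0])<.02)&(abs(l[:,1])>.0175)&(abs(l[:,1])<.04)&(abs(l[:,2]-z)<.0025); print(z.round(3),m.sum(),np.percentile(abs(l[m][:,1]),[5,95]) if m.sum() else "")
m=(abs(l[:,2]+.006)<.003)&(abs(l[:,1])<.0165)&(abs(l[:,0])<.03)&(hsv[:,1]<90)&(hsv[:,2]>150)
print("soap",ring(l,m),np.percentile(l[m],[2,98],axis=0))
m=(np.hypot(P[:,0]-.4425,P[:,1]+.305)<.036)&(P[:,2]>.037)&(P[:,2]<.05)
print("tub",ring(l,m),l[m][:,:2].mean(0))
E
```

```text
[ 0.4437 -0.3054  0.0829]
-0.02 294 [0.0179 0.0302]
-0.015 254 [0.0179 0.0303]
-0.01 195 [0.0179 0.0295]
-0.005 72 [0.0176 0.0235]
0.0 1 [0.0179 0.0179]
0.005 2 [0.0181 0.0185]
0.01 1 [0.0177 0.0177]
0.015 3 [0.0179 0.0187]
0.02 0 
0.025 2 [0.0185 0.019 ]
soap (array([-0.0017, -0.0011,  0.0192]), 2824) [[-0.0163 -0.0124 -0.0081]
 [ 0.0133  0.0156 -0.0041]]
tub (array([-0.0001,  0.0008,  0.0273]), 1075) [0.0117 0.0014]
```

View pics/w8.png

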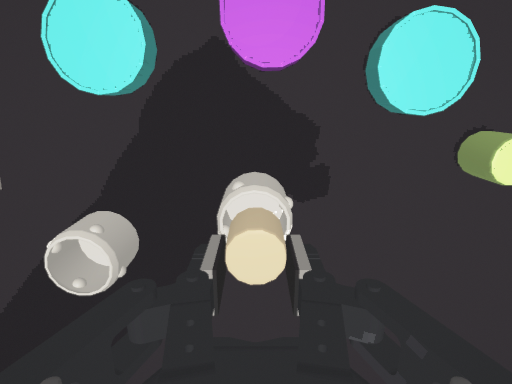

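Request:
{"method": "servo_tool", "body": {"moves": [[[0, 0, 0], [0, 0, 0.015], 20], [[0, 0, 0], [0, 0, 0.013], 20], [[0, 0, 0], [0, 0, 0.006], 20], [[0, 0, 0], [0, 0, 0], 20]]}}

```text
time: 18.9
ee_pos: [0.4434, -0.3052, 0.0478]
tcp_rot: [-179.9, 0.0, 5.0]
wrist_force: [-0.3, -0.3, -0.0]
opening: 0.032
grasp_force: 29.9
```

Request:
{"method": "servo_tool", "body": {"moves": [[[0, 0, 0], [0, 0, 0], 55], [[0, 0, 0], [0, 0, 0], 60], [[0, 0, 0], [0, 0, 0], 60], [[0, 0, 0], [0, 0, -0.03], 60], [[0, 0, 0], [0, 0, -0.04], 60], [[0, 0, 0], [0, 0, -0.02], 60], [[0, 0, 0], [0, 0, 0], 60]]}}

```text
time: 19.6
ee_pos: [0.4456, -0.3065, 0.1434]
tcp_rot: [179.8, -0.3, 5.0]
wrist_force: [0.2, -0.4, -0.2]
opening: 0.0512
grasp_force: 0.0
```

```bash
python3 find.py .4968 -.4707 .024 5
```

```text
top tub_a 0.75 [ 0.3985 -0.185 ] R 0.0258 z 0.042 hue 24
top tub_a 0.43 [ 0.4525 -0.303 ] R 0.0233 z 0.041 hue 23
top soap_a 0.56 [ 0.6603 -0.2804] R 0.0171 z 0.035 hue 16
top lid_a 0.94 [ 0.6579 -0.1866] R 0.0319 z 0.020 hue 86
top lid_a 0.93 [ 0.5515 -0.4047] R 0.0326 z 0.020 hue 87
top lid_a 0.89 [ 0.5721 -0.3037] R 0.0323 z 0.020 hue 142
top lid_a 0.81 [ 0.5896 -0.5205] R 0.0329 z 0.020 hue 142
top lid_a 0.65 [ 0.5458 -0.1946] R 0.0320 z 0.020 hue 87
scene tub_a 0.75 [ 0.3998 -0.1862] R 0.0263 z 0.041 hue 50
scene tub_a 0.6 [ 0.4437 -0.307 ] R 0.0265 z 0.040 hue 25
scene soap_a 0.7 [ 0.4974 -0.4712] R 0.0175 z 0.036 hue 40
scene soap_a 0.47 [ 0.442  -0.3055] R 0.0279 z 0.039 hue 30
scene lid_a 0.93 [ 0.5722 -0.3049] R 0.0332 z 0.021 hue 140
scene lid_a 0.78 [ 0.6586 -0.1879] R 0.0325 z 0.021 hue 89
scene lid_a 0.67 [ 0.5461 -0.1968] R 0.0333 z 0.021 hue 89
scene lid_a 0.66 [ 0.5896 -0.522 ] R 0.0326 z 0.021 hue 140
scene lid_a 0.65 [ 0.5519 -0.4059] R 0.0325 z 0.021 hue 89
at [ 0.4438 -0.3054  0.1386] [-179.9217   -0.0096    5.0402] t 20.0 | turn [-0.08 -0.01  0.04] | shift before-turn axes [0.0382 0.1695 0.1144] after-turn [0.0383 0.1693 0.1146]
```

Request:
{"method": "servo_tool", "body": {"moves": [[[0, 0, 0], [0.0076, 0.0339, 0], 60], [[0, 0, 0], [0.0076, 0.0339, 0], 60], [[0, 0, 0], [0.0076, 0.0339, 0], 60], [[0, 0, 0], [0.0076, 0.0339, 0], 60], [[0, 0, 0], [0.0076, 0.0339, 0], 60], [[0, 0, 0], [0, 0, 0.02], 60], [[0, 0, 0], [0, 0, 0.03], 60], [[0, 0, 0], [0, 0, 0.02], 60], [[0, 0, 0], [0, 0, 0], 60]]}}

```text
time: 20.9
ee_pos: [0.4955, -0.4698, 0.0652]
tcp_rot: [-179.7, 0.2, 5.0]
wrist_force: [0.1, 0.7, -0.0]
opening: 0.0514
grasp_force: 0.0
```

```bash
python3 - <<'E'
from h import *
go(.4970,-.4708,.017,5)
E
```

```text
at [ 0.4955 -0.4698  0.0652] [-179.6937    0.1691    5.029 ] t 20.9 | turn [-0.31  0.17  0.03] | shift before-turn axes [0.0016 0.0014 0.0482] after-turn [0.0014 0.0012 0.0482]
```

Request:
{"method": "servo_tool", "body": {"moves": [[[0, 0, 0], [0.0015, 0.001, 0.02], 60], [[0, 0, 0], [0, 0, 0.02], 60], [[0, 0, 0], [0, 0, 0.008], 60], [[0, 0, 0], [0, 0, 0], 20], [[0, 0, 0], [0, 0, 0], 20], [[0, 0, 0], [0, 0, 0], 20], [[0, 0, 0], [0, 0, 0], 20], [[0, 0, 0], [0, 0, 0], 20]]}}

```text
time: 21.7
ee_pos: [0.4988, -0.4721, 0.0221]
tcp_rot: [180.0, -0.1, 5.0]
wrist_force: [-0.3, -0.2, -0.9]
opening: 0.0325
grasp_force: 30.6
```

Request:
{"method": "servo_tool", "body": {"moves": [[[0, 0, 0], [0, 0, -0.01], 20], [[0, 0, 0], [0, 0, -0.03], 20], [[0, 0, 0], [0, 0, -0.04], 20], [[0, 0, 0], [0, 0, -0.04], 20], [[0, 0, 0], [0, 0, 0], 20], [[0, 0, 0], [0, 0, 0], 20]]}}

```text
time: 22.3
ee_pos: [0.499, -0.4725, 0.1435]
tcp_rot: [179.9, -0.2, 5.0]
wrist_force: [-0.2, 0.7, -0.5]
opening: 0.0324
grasp_force: 30.6
```

```bash
python3 - <<'E'
from h import *
go(.399,-.1862,.047,5)
o,R,l,P,hsv=wr()
for z in np.arange(-.03,.004,.004):
  m=(abs(l[:,2]-z)<.002)&(abs(l[:,1])<.0165)&(abs(l[:,0])<.03)&(hsv[:,1]>60)
  if m.sum()>50: print(z.round(3),m.sum(),np.percentile(l[m],[2,50,98],axis=0).round(4).tolist())
E
```

```text
at [ 0.499  -0.4725  0.1435] [179.8942  -0.1895   5.0369] t 22.3 | turn [ 0.11 -0.19  0.04] | shift before-turn axes [-0.0748 -0.2941  0.0957] after-turn [-0.0746 -0.2939  0.0965]
-0.014 2686 [[-0.0158, -0.0131, -0.0141], [-0.0014, 0.0013, -0.0129], [0.0119, 0.015, -0.0121]]
-0.01 508 [[-0.0149, -0.015, -0.012], [0.0097, -0.0006, -0.0113], [0.0147, 0.0159, -0.0082]]
-0.006 184 [[0.0053, -0.0141, -0.0079], [0.0129, 0.0001, -0.0061], [0.0147, 0.0155, -0.0041]]
-0.002 180 [[0.0053, -0.014, -0.0039], [0.0127, 0.0013, -0.0021], [0.0147, 0.0153, -0.0001]]
0.002 154 [[0.0055, -0.0134, 0.0001], [0.0124, 0.0019, 0.0021], [0.0147, 0.0158, 0.0038]]
```

Request:
{"method": "servo_tool", "body": {"moves": [[[0, 0, 0], [-0.009, -0.0367, 0], 20], [[0, 0, 0], [-0.009, -0.0367, 0], 20], [[0, 0, 0], [-0.009, -0.0367, 0], 20], [[0, 0, 0], [-0.009, -0.0367, 0], 20], [[0, 0, 0], [-0.009, -0.0367, 0], 20], [[0, 0, 0], [-0.009, -0.0367, 0], 20], [[0, 0, 0], [-0.009, -0.0367, 0], 20], [[0, 0, 0], [-0.009, -0.0367, 0], 20], [[0, 0, 0], [0, 0, 0.03], 20], [[0, 0, 0], [0, 0, 0.03], 20], [[0, 0, 0], [0, 0, 0], 20], [[0, 0, 0], [0, 0, 0], 20]]}}

```text
time: 23.55
ee_pos: [0.4004, -0.1855, 0.0812]
tcp_rot: [-179.9, 0.0, 5.0]
wrist_force: [0.2, -0.0, 0.6]
opening: 0.0326
grasp_force: 30.6
```

```bash
python3 - <<'E'
from h import *
go(.4013,-.1862,.047,5)
o,R,l,P,hsv=wr()
m=(np.hypot(P[:,0]-.3993,P[:,1]+.1864)<.036)&(P[:,2]>.037)&(P[:,2]<.05)&(hsv[:,1]<60)
print("tub",ring(P,m))
E
```

```text
at [ 0.4004 -0.1855  0.0812] [-179.9122    0.0309    5.0348] t 23.6 | turn [-0.09  0.03  0.03] | shift before-turn axes [0.0009 0.0008 0.0342] after-turn [0.0009 0.0008 0.0342]
tub (array([ 0.4007, -0.188 ,  0.0274]), 1117)
```

Request:
{"method": "servo_tool", "body": {"moves": [[[0, 0, 0], [0.001, 0.0012, 0.015], 20], [[0, 0, 0], [0, 0, 0.013], 20], [[0, 0, 0], [0, 0, 0.006], 20], [[0, 0, 0], [0, 0, 0], 20], [[0, 0, 0], [0, 0, 0], 55], [[0, 0, 0], [0, 0, 0], 60], [[0, 0, 0], [0, 0, 0], 60], [[0, 0, 0], [0, 0, -0.03], 70], [[0, 0, 0], [0, 0, -0.04], 85], [[0, 0, 0], [0, 0, -0.02], 95], [[0, 0, 0], [0, 0, 0], 95]]}}

```text
time: 24.7
ee_pos: [0.4035, -0.1876, 0.1409]
tcp_rot: [179.9, -0.3, 5.0]
wrist_force: [0.2, 0.8, -0.2]
opening: 0.081
grasp_force: 0.0
```

```bash
python3 find.py .5462 -.1956 .06 5; python3 - <<'E'
from h import *
camera("scene")
print([(round(r["score"],2),w("scene",r["xyz"])) for r in mark_of("soap_a","scene")])
E
```

```text
top tub_a 0.59 [ 0.4403 -0.3036] R 0.0269 z 0.039 hue 29
top tub_a 0.58 [ 0.4131 -0.1748] R 0.0193 z 0.040 hue 26
top soap_a 0.61 [ 0.4417 -0.305 ] R 0.0280 z 0.039 hue 28
top soap_a 0.45 [ 0.6599 -0.2807] R 0.0171 z 0.035 hue 16
top lid_a 0.93 [ 0.6576 -0.1866] R 0.0322 z 0.020 hue 86
top lid_a 0.84 [ 0.5459 -0.1949] R 0.0320 z 0.020 hue 87
top lid_a 0.81 [ 0.5519 -0.405 ] R 0.0322 z 0.020 hue 87
top lid_a 0.73 [ 0.5891 -0.5213] R 0.0331 z 0.020 hue 142
top lid_a 0.72 [ 0.5717 -0.3034] R 0.0322 z 0.020 hue 142
scene tub_a 0.55 [ 0.443  -0.3059] R 0.0262 z 0.040 hue 30
scene soap_a 0.59 [ 0.6614 -0.2816] R 0.0169 z 0.036 hue 18
scene lid_a 0.79 [ 0.5472 -0.1961] R 0.0326 z 0.021 hue 89
scene lid_a 0.72 [ 0.5521 -0.4057] R 0.0327 z 0.021 hue 89
scene lid_a 0.62 [ 0.6589 -0.1882] R 0.0330 z 0.021 hue 89
scene lid_a 0.56 [ 0.5901 -0.522 ] R 0.0324 z 0.021 hue 140
at [ 0.4017 -0.1868  0.1367] [-179.9326   -0.0066    5.0369] t 25.1 | turn [-0.07 -0.01  0.04] | shift before-turn axes [0.1431 0.0216 0.0767] after-turn [0.1431 0.0214 0.0767]
[(0.8, array([ 0.6622, -0.2826,  0.0181])), (0.65, array([ 0.4038, -0.1912,  0.0158])), (0.42, array([ 0.4414, -0.3075,  0.0222]))]
```

Request:
{"method": "servo_tool", "body": {"moves": [[[0, 0, 0], [0.0358, 0.0054, 0], 95], [[0, 0, 0], [0.0358, 0.0054, 0], 95], [[0, 0, 0], [0.0358, 0.0054, 0], 95], [[0, 0, 0], [0.0358, 0.0054, 0.01], 95], [[0, 0, 0], [0, 0, 0.03], 95], [[0, 0, 0], [0, 0, 0.03], 95], [[0, 0, 0], [0, 0, 0], 95]]}}

```text
time: 25.9
ee_pos: [0.5445, -0.1949, 0.063]
tcp_rot: [-179.8, 0.3, 5.1]
wrist_force: [-1.1, 1.1, 0.3]
opening: 0.0809
grasp_force: 0.0
```

```bash
python3 - <<'E'
from h import *
go(.5464,-.1955,.005,5)
E
```

```text
at [ 0.5445 -0.1949  0.063 ] [-179.7907    0.3229    5.0528] t 25.9 | turn [-0.21  0.32  0.05] | shift before-turn axes [0.0022 0.001  0.058 ] after-turn [0.0019 0.0008 0.058 ]
```

Request:
{"method": "servo_tool", "body": {"moves": [[[0, 0, 0], [0.001, 0.0005, 0.02], 95], [[0, 0, 0], [0, 0, 0.02], 95], [[0, 0, 0], [0, 0, 0.013], 95], [[0, 0, 0], [0, 0, 0.005], 95], [[0, 0, 0], [0, 0, 0], 50], [[0, 0, 0], [0, 0, 0], 50], [[0, 0, 0], [0, 0, 0], 50], [[0, 0, 0], [0, 0, 0], 50], [[0, 0, 0], [0, 0, 0], 50]], "force": 60}}

```text
time: 26.8
ee_pos: [0.5487, -0.1966, 0.0115]
tcp_rot: [180.0, -0.2, 5.0]
wrist_force: [-0.5, -0.1, 6.6]
opening: 0.0601
grasp_force: 65.3
```

Request:
{"method": "servo_tool", "body": {"moves": [[[0, 0, 0], [0, 0, -0.01], 50], [[0, 0, 0], [0, 0, -0.03], 50], [[0, 0, 0], [0, 0, -0.04], 50], [[0, 0, 0], [0, 0, -0.03], 50], [[0, 0, 0], [0, 0, 0], 50], [[0, 0, 0], [0, 0, 0], 50]]}}

```text
time: 27.4
ee_pos: [0.5482, -0.1964, 0.1209]
tcp_rot: [180.0, -0.2, 5.0]
wrist_force: [0.2, 0.9, -1.3]
opening: 0.0602
grasp_force: 64.8
```

```bash
cat > held2.py <<'E'
from h import *
o,R,l,P,hsv=wr("wl_%.1f.png"%get_obs()["time"])
print(o["ee_pos"],o["opening"])
m=(abs(l[:,0])<.045)&(abs(l[:,1])<.04)&(l[:,2]>-.035)&(l[:,2]<.01)&(abs(hsv[:,0].astype(int)-88)<8)&(hsv[:,1]>60)
h=np.median(l[m][:,2]); k=m&(abs(l[:,2]-h)<.003)
print("lid plate tool z",h,ring(l,k),np.percentile(l[k],[1,99],axis=0).tolist())
# tilt of the plate
A=np.c_[l[k][:,:2],np.ones(k.sum())]; print("slope deg",np.degrees(np.linalg.lstsq(A,l[k][:,2],rcond=None)[0][:2]))
E
python3 held2.py; python3 find.py .4 -.1866 .1 5 | grep -v lid
```

```text
[ 0.5482 -0.1964  0.1209] 0.06017418506710636
lid plate tool z -0.008874934374584881 (array([-0.0023,  0.0014,  0.0327]), 11356) [[-0.03163466190132882, -0.027802100071089568, -0.011083296671287305], [0.028677847789340037, 0.03037428039039608, -0.0072362762929322625]]
slope deg [ 0.2716 -0.0691]
scene tub_a 0.77 [ 0.4028 -0.1877] R 0.0272 z 0.040 hue 45
scene tub_a 0.58 [ 0.4435 -0.3056] R 0.0267 z 0.040 hue 28
scene soap_a 0.75 [ 0.6614 -0.2813] R 0.0171 z 0.036 hue 18
scene soap_a 0.68 [ 0.4419 -0.3056] R 0.0281 z 0.039 hue 30
scene soap_a 0.56 [ 0.4037 -0.1881] R 0.0272 z 0.039 hue 45
at [ 0.5475 -0.1962  0.1192] [-179.9541   -0.0356    5.0348] t 27.9 | turn [-0.05 -0.04  0.03] | shift before-turn axes [-0.1461 -0.0225  0.0192] after-turn [-0.1461 -0.0224  0.0192]
```

Request:
{"method": "servo_tool", "body": {"moves": [[[0, 0, 0], [-0.04, -0.0053, 0], 50], [[0, 0, 0], [-0.04, -0.0053, 0], 50], [[0, 0, 0], [-0.04, -0.0053, 0], 50], [[0, 0, 0], [-0.04, -0.0053, 0], 50], [[0, 0, 0], [-0.04, -0.0053, 0], 50], [[0, 0, 0], [0, 0, 0], 50], [[0, 0, 0], [0, 0, 0], 50]]}}

```text
time: 28.55
ee_pos: [0.346, -0.1877, 0.1199]
tcp_rot: [180.0, -0.2, 5.0]
wrist_force: [0.5, -0.2, -1.0]
opening: 0.0602
grasp_force: 64.8
```

```bash
cat >> held2.py <<'E'
import sys
if len(sys.argv)>2:
    t=np.array(list(map(float,sys.argv[1:3])))
    for _ in range(3):
        m=(np.hypot(P[:,0]-t[0],P[:,1]-t[1])<.035)&(P[:,2]>.041)&(P[:,2]<.05)
        print("tub world",ring(P,m),"tool",ring(l,m)); t=ring(P,m)[0][:2]
    m=(np.hypot(P[:,0]-t[0],P[:,1]-t[1])<.02)&(P[:,2]>.02)&(P[:,2]<.041); print("soap z",np.percentile(P[m][:,2],[10,50,90]))
E
python3 held2.py .4 -.187; python3 find.py .4 -.187 .1 5 | grep -v lid
```

```text
[ 0.346  -0.1877  0.1199] 0.060249287165826594
lid plate tool z -0.010085795396212072 (array([-0.0013,  0.0019,  0.0327]), 11374) [[-0.030685501923285195, -0.027530081547741884, -0.012356582695705257], [0.029749248299746192, 0.030642189239773906, -0.008467676385272689]]
slope deg [ 0.1801 -0.0868]
tub world (array([ 0.4019, -0.1874,  0.0254]), 924) tool (array([0.0555, 0.0045, 0.0254]), 924)
tub world (array([ 0.4019, -0.1874,  0.0254]), 924) tool (array([0.0555, 0.0045, 0.0254]), 924)
tub world (array([ 0.4019, -0.1874,  0.0254]), 924) tool (array([0.0555, 0.0045, 0.0254]), 924)
soap z [0.0381 0.0393 0.0402]
top tub_a 0.78 [ 0.4031 -0.1856] R 0.0271 z 0.039 hue 39
top tub_a 0.69 [ 0.396  -0.1844] R 0.0242 z 0.040 hue 40
top tub_a 0.57 [ 0.4407 -0.3041] R 0.0276 z 0.039 hue 29
top soap_a 0.69 [ 0.4014 -0.1852] R 0.0283 z 0.039 hue 40
top soap_a 0.67 [ 0.6603 -0.2803] R 0.0166 z 0.035 hue 16
top soap_a 0.48 [ 0.4418 -0.3047] R 0.0286 z 0.039 hue 28
scene tub_a 0.85 [ 0.4036 -0.1867] R 0.0264 z 0.040 hue 45
scene tub_a 0.72 [ 0.4435 -0.306 ] R 0.0261 z 0.040 hue 28
scene soap_a 0.69 [ 0.4418 -0.3055] R 0.0278 z 0.039 hue 30
scene soap_a 0.5 [ 0.6615 -0.2812] R 0.0175 z 0.036 hue 18
scene soap_a 0.41 [ 0.4038 -0.1872] R 0.0277 z 0.039 hue 45
at [ 0.3464 -0.1874  0.1192] [-179.9516   -0.0402    5.0616] t 29.0 | turn [-0.05 -0.04  0.06] | shift before-turn axes [0.0534 0.0044 0.0192] after-turn [0.0534 0.0043 0.0192]
```

Request:
{"method": "servo_tool", "body": {"moves": [[[0, 0, 0], [0.0287, 0.0018, 0], 50], [[0, 0, 0], [0.0286, 0.0017, 0], 50], [[0, 0, 0], [0, 0, 0.03], 50], [[0, 0, 0], [0, 0, 0.025], 50], [[0, 0, 0], [0, 0, 0.005], 50], [[0, 0, 0], [0, 0, 0.004], 50], [[0, 0, 0], [0, 0, 0.004], 50], [[0, 0, 0], [0, 0, 0.003], 50], [[0, 0, 0], [0, 0, 0], 50]]}}

```text
time: 29.9
ee_pos: [0.4038, -0.186, 0.0489]
tcp_rot: [-180.0, -0.1, 5.0]
wrist_force: [0.5, 1.2, -0.5]
opening: 0.0603
grasp_force: 64.8
```

Request:
{"method": "servo_tool", "body": {"moves": [[[0, 0, 0], [0, 0, 0.003], 50], [[0, 0, 0], [0, 0, 0.003], 50], [[0, 0, 0], [0, 0, 0.003], 50], [[0, 0, 0], [0, 0, 0.003], 50], [[0, 0, 0], [0, 0, 0], 50]]}}

```text
time: 30.4
ee_pos: [0.4038, -0.186, 0.0373]
tcp_rot: [180.0, -0.1, 5.0]
wrist_force: [-3.4, 0.7, 9.0]
opening: 0.06
grasp_force: 66.1
```

Request:
{"method": "servo_tool", "body": {"moves": [[[0, 0, 0], [0, 0, 0.002], 50], [[0, 0, 0], [0, 0, 0.002], 50], [[0, 0, 0], [0, 0, 0], 50]]}}

```text
time: 30.7
ee_pos: [0.4041, -0.1861, 0.0368]
tcp_rot: [179.9, -0.2, 5.0]
wrist_force: [-16.1, 8.4, 43.4]
opening: 0.0601
grasp_force: 70.0
```

Request:
{"method": "servo_tool", "body": {"moves": [[[0, 0, 0], [0, 0, -0.004], 50], [[0, 0, 0], [0, 0, 0], 50], [[0, 0, 0], [0, 0, -0.01], 50], [[0, 0, 0], [0, 0, -0.03], 50], [[0, 0, 0], [0, 0, -0.03], 50], [[0, 0, 0], [0, 0, -0.03], 50], [[0, 0, 0], [0, 0, 0], 50], [[0, 0, 0], [0, 0, 0], 50]]}}

```text
time: 31.5
ee_pos: [0.4037, -0.186, 0.1365]
tcp_rot: [-180.0, -0.1, 5.0]
wrist_force: [0.2, 0.9, -2.8]
opening: 0.0602
grasp_force: 65.3
```

```bash
python3 held2.py; python3 - <<'E'
from h import *
a,d=camera("scene"); P=pts("scene",d); save("s9.png",cv2.resize(a[110:260,100:270],None,fx=3,fy=3))
o=get_obs(); p=o["ee_pos"]
m=(d>0)&(np.hypot(P[...,0]-p[0],P[...,1]-p[1])<.04)
print("z min of column under tcp", np.percentile(P[m][:,2],[1,5,20]))
go(.6173-.0104,.1538-.006,.2,30)
E
```

```text
[ 0.4037 -0.186   0.1365] 0.06021799354011338
lid plate tool z -0.009298929258197293 (array([-0.0021,  0.0009,  0.0326]), 11365) [[-0.03161185173947717, -0.027757177903123813, -0.01159451006187045], [0.02877272628484212, 0.03035570621061142, -0.007710710550464668]]
slope deg [ 0.3027 -0.057 ]
z min of column under tcp [-0.0024 -0.0008  0.1325]
at [ 0.403  -0.1857  0.1352] [-179.9157    0.0274    5.0409] t 31.6 | turn [ -0.09   0.01 -24.96] | shift before-turn axes [ 0.2324 -0.3144 -0.0644] after-turn [ 0.3433 -0.1868 -0.0648]
```

View pics/s9.png

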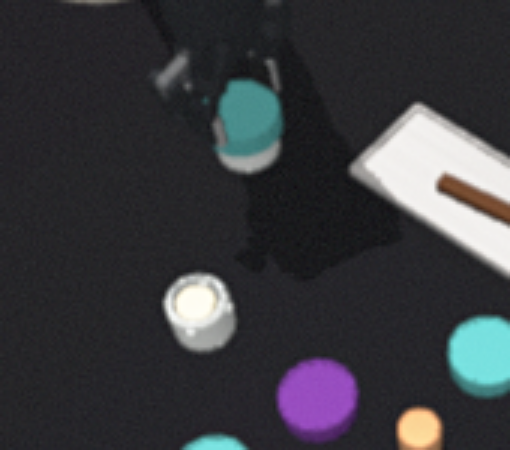

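Request:
{"method": "servo_tool", "body": {"moves": [[[0, 0, -4.2], [0, 0, 0], 50], [[0, 0, -4.2], [0, 0, 0], 50], [[0, 0, -4.2], [0, 0, 0], 50], [[0, 0, -4.2], [0, 0, 0], 50], [[0, 0, -4.2], [0, 0, 0], 50], [[0, 0, -4], [0, 0, 0], 50], [[0, 0, 0], [0.03, -0.0158, 0], 50], [[0, 0, 0], [0.03, -0.0158, 0], 50], [[0, 0, 0], [0.03, -0.0158, 0], 50], [[0, 0, 0], [0.03, -0.0158, 0], 50], [[0, 0, 0], [0.03, -0.0158, 0], 50], [[0, 0, 0], [0.03, -0.0158, 0], 50]]}}

```text
time: 32.8
ee_pos: [0.5118, -0.0124, 0.1352]
tcp_rot: [-179.9, 0.0, 30.0]
wrist_force: [0.8, -1.0, -1.5]
opening: 0.0602
grasp_force: 65.4
```

Request:
{"method": "servo_tool", "body": {"moves": [[[0, 0, 0], [0.03, -0.0158, 0], 50], [[0, 0, 0], [0.03, -0.0158, 0], 50], [[0, 0, 0], [0.03, -0.0158, 0], 50], [[0, 0, 0], [0.03, -0.0158, 0], 50], [[0, 0, 0], [0.03, -0.0158, 0], 50], [[0, 0, 0], [0, 0, 0], 50], [[0, 0, 0], [0, 0, 0], 50]]}}

```text
time: 33.5
ee_pos: [0.6015, 0.1302, 0.1349]
tcp_rot: [-180.0, 0.1, 30.1]
wrist_force: [-0.4, 0.3, -0.9]
opening: 0.0601
grasp_force: 65.4
```

```bash
python3 - <<'E'
from h import *
go(.6106,.145,.041,30)
E
python3 held2.py
```

```text
at [0.6015 0.1302 0.1349] [-179.9572    0.1041   30.109 ] t 33.5 | turn [-0.04  0.1   0.11] | shift before-turn axes [ 0.0154 -0.0082  0.0939] after-turn [ 0.0153 -0.0083  0.0939]
[0.6015 0.1302 0.1349] 0.06005871935436011
lid plate tool z -0.010732493846080679 (array([-0.0027,  0.0016,  0.0324]), 11372) [[-0.03212892311575927, -0.027513167325469406, -0.012989557401793504], [0.028197016611563413, 0.030684131147506115, -0.009064600092207139]]
slope deg [ 0.2466 -0.0676]
```

Request:
{"method": "servo_tool", "body": {"moves": [[[0, 0, 0], [0.0153, -0.0083, 0], 50], [[0, 0, 0], [0, 0, 0], 50], [[0, 0, 0], [0, 0, 0.03], 50], [[0, 0, 0], [0, 0, 0.03], 50], [[0, 0, 0], [0, 0, 0.022], 50], [[0, 0, 0], [0, 0, 0.007], 50], [[0, 0, 0], [0, 0, 0.004], 50], [[0, 0, 0], [0, 0, 0], 50]]}}

```text
time: 34.35
ee_pos: [0.6115, 0.1442, 0.0447]
tcp_rot: [180.0, -0.1, 30.0]
wrist_force: [0.0, -0.3, -1.0]
opening: 0.0606
grasp_force: 65.4
```

Request:
{"method": "servo_tool", "body": {"moves": [[[0, 0, 0], [0, 0, 0.002], 50], [[0, 0, 0], [0, 0, 0.002], 50], [[0, 0, 0], [0, 0, 0], 50], [[0, 0, 0], [0, 0, 0], 90], [[0, 0, 0], [0, 0, 0], 90], [[0, 0, 0], [0, 0, 0], 90], [[0, 0, 0], [0, 0, -0.01], 90], [[0, 0, 0], [0, 0, -0.03], 90], [[0, 0, 0], [0, 0, -0.04], 90], [[0, 0, 0], [0, 0, -0.03], 90], [[0, 0, 0], [0, 0, 0], 90]]}}

```text
time: 35.45
ee_pos: [0.6131, 0.145, 0.1561]
tcp_rot: [179.9, -0.5, 30.0]
wrist_force: [0.4, -0.6, 0.4]
opening: 0.0766
grasp_force: 0.0
```

```bash
python3 - <<'E'
from h import *
o,R,l,P,hsv=wr("w10.png")
m=(P[:,2]>.035)&(P[:,2]<.07)&(abs(hsv[:,0].astype(int)-88)<8)&(hsv[:,1]>60)&(np.hypot(P[:,0]-.609,P[:,1]-.144)<.05)
print("lid in case",ring(P,m),cf(P[m]).mean(0),np.percentile(P[m][:,2],[5,50,95]))
a,d,q=cover(); m=q[:,2]>.15; print(np.percentile(q[m],[0,100],axis=0))
go(.5522,-.4054,.08,5)
E
python3 find.py | grep -v soap
```

```text
lid in case (array([0.6094, 0.1421, 0.0323]), 4048) [-0.0191 -0.0985  0.0479] [0.0466 0.048  0.0496]
[[ 0.0432 -0.13    0.1583]
 [ 0.0679  0.1291  0.1697]]
at [0.6117 0.1447 0.1512] [179.9615  -0.1862  30.0383] t 35.5 | turn [-0.   -0.19 25.04] | shift before-turn axes [-0.3271  0.4464  0.0704] after-turn [-0.1072  0.5428  0.0712]
top lid_a 0.98 [ 0.5905 -0.5204] R 0.0330 z 0.020 hue 142
top lid_a 0.9 [ 0.5521 -0.4051] R 0.0324 z 0.020 hue 87
top lid_a 0.78 [ 0.6577 -0.187 ] R 0.0322 z 0.020 hue 86
top lid_a 0.76 [ 0.5721 -0.3033] R 0.0323 z 0.020 hue 142
scene tub_a 0.79 [ 0.4417 -0.3051] R 0.0272 z 0.040 hue 30
scene lid_a 0.96 [ 0.5722 -0.3037] R 0.0328 z 0.021 hue 140
scene lid_a 0.83 [ 0.552  -0.4058] R 0.0326 z 0.021 hue 89
scene lid_a 0.7 [ 0.5899 -0.5217] R 0.0325 z 0.021 hue 140
scene lid_a 0.64 [ 0.6585 -0.1876] R 0.0326 z 0.021 hue 89
```

View pics/w10.png

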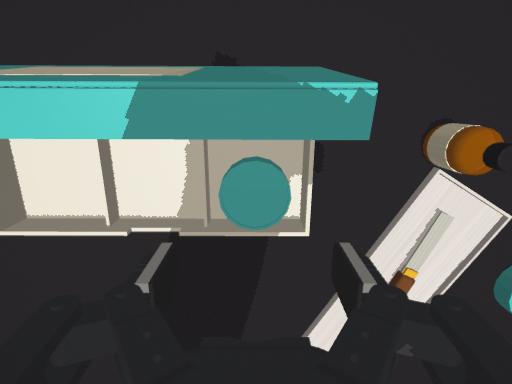

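Request:
{"method": "servo_tool", "body": {"moves": [[[0, 0, 0], [-0.0157, 0.0388, 0], 95], [[0, 0, 0], [-0.0157, 0.0388, 0], 95], [[0, 0, 0], [-0.0157, 0.0388, 0], 95], [[0, 0, 0], [-0.0157, 0.0388, 0], 95], [[0, 0, 0], [-0.0157, 0.0388, 0], 95], [[0, 0, 0], [-0.0157, 0.0388, 0], 95], [[0, 0, 0], [-0.0157, 0.0388, 0], 95], [[0, 0, 0], [-0.0157, 0.0388, 0], 95], [[0, 0, 4.2], [0, 0, 0], 95], [[0, 0, 4.2], [0, 0, 0], 95], [[0, 0, 4.2], [0, 0, 0], 95], [[0, 0, 4.2], [0, 0, 0], 95]]}}

```text
time: 37.15
ee_pos: [0.6578, -0.1872, 0.1494]
tcp_rot: [-180.0, -0.0, 13.0]
wrist_force: [-0.0, 0.1, -0.1]
opening: 0.081
grasp_force: 0.0
```

Request:
{"method": "servo_tool", "body": {"moves": [[[0, 0, 4.2], [0, 0, 0.03], 95], [[0, 0, 4], [0, 0, 0.03], 95], [[0, 0, 0], [0, 0, 0], 95], [[0, 0, 0], [0, 0, 0], 95]]}}

```text
time: 37.55
ee_pos: [0.6576, -0.1869, 0.09]
tcp_rot: [-179.9, -0.0, 5.2]
wrist_force: [0.5, -0.6, 0.5]
opening: 0.0809
grasp_force: 0.0
```

```bash
python3 - <<'E'
from h import *
go(.6582,-.1871,.005,5)
E
```

```text
at [ 0.6576 -0.1869  0.09  ] [-179.9498   -0.0137    5.1555] t 37.5 | turn [-0.05 -0.01  0.16] | shift before-turn axes [0.0005 0.0003 0.085 ] after-turn [0.0005 0.0003 0.085 ]
```

Request:
{"method": "servo_tool", "body": {"moves": [[[0, 0, 0], [0, 0, 0.03], 95], [[0, 0, 0], [0, 0, 0.03], 95], [[0, 0, 0], [0, 0, 0.019], 95], [[0, 0, 0], [0, 0, 0.006], 95], [[0, 0, 0], [0, 0, 0], 50], [[0, 0, 0], [0, 0, 0], 50], [[0, 0, 0], [0, 0, 0], 50], [[0, 0, 0], [0, 0, 0], 50], [[0, 0, 0], [0, 0, 0], 50]]}}

```text
time: 38.45
ee_pos: [0.6593, -0.1873, 0.0073]
tcp_rot: [180.0, -0.3, 5.1]
wrist_force: [-0.7, -0.2, 7.4]
opening: 0.0608
grasp_force: 65.5
```

Request:
{"method": "servo_tool", "body": {"moves": [[[0, 0, 0], [0, 0, -0.01], 50], [[0, 0, 0], [0, 0, -0.03], 50], [[0, 0, 0], [0, 0, -0.04], 50], [[0, 0, 0], [0, 0, -0.03], 50], [[0, 0, 0], [0, 0, 0], 50], [[0, 0, 0], [0, 0, 0], 50]]}}

```text
time: 39.05
ee_pos: [0.6584, -0.1871, 0.1163]
tcp_rot: [180.0, -0.2, 5.0]
wrist_force: [-0.1, -0.0, -0.9]
opening: 0.0609
grasp_force: 65.0
```

```bash
python3 held2.py; python3 find.py .387 -.31 .12 5 | grep -v lid
```

```text
[ 0.6584 -0.1871  0.1163] 0.06094457711399345
lid plate tool z -0.012856158352857364 (array([-0.0014,  0.0011,  0.0327]), 12064) [[-0.030655716994954157, -0.02795229130087534, -0.01514831796411876], [0.029762258495586086, 0.0304564744125957, -0.011192241060102227]]
slope deg [ 0.3602 -0.0375]
top tub_a 0.72 [ 0.4429 -0.3041] R 0.0276 z 0.039 hue 28
top tub_a 0.55 [ 0.7911 -0.0981] R 0.0251 z 0.043 hue 18
top soap_a 0.66 [ 0.4411 -0.3045] R 0.0281 z 0.039 hue 27
scene tub_a 0.77 [ 0.4435 -0.306 ] R 0.0266 z 0.040 hue 30
scene soap_a 0.49 [ 0.661  -0.2819] R 0.0170 z 0.036 hue 18
at [ 0.6577 -0.1869  0.1143] [-179.958    -0.0318    5.0377] t 39.5 | turn [-0.04 -0.03  0.04] | shift before-turn axes [-0.2805  0.0988 -0.0059] after-turn [-0.2804  0.099  -0.0057]
```

Request:
{"method": "servo_tool", "body": {"moves": [[[0, 0, 0], [-0.04, 0.0141, 0], 50], [[0, 0, 0], [-0.04, 0.0141, 0], 50], [[0, 0, 0], [-0.04, 0.0141, 0], 50], [[0, 0, 0], [-0.04, 0.0141, 0], 50], [[0, 0, 0], [-0.04, 0.0141, 0], 50], [[0, 0, 0], [-0.04, 0.0141, 0], 50], [[0, 0, 0], [-0.04, 0.0141, 0], 50], [[0, 0, 0], [0, 0, 0], 50], [[0, 0, 0], [0, 0, 0], 50]]}}

```text
time: 40.4
ee_pos: [0.3873, -0.3104, 0.1148]
tcp_rot: [180.0, -0.1, 4.9]
wrist_force: [-0.1, 0.1, 0.0]
opening: 0.0612
grasp_force: 65.0
```

```bash
python3 held2.py .4425 -.305; python3 - <<'E'
from h import *
go(.4425,-.305,.1,5)
E
```

```text
[ 0.3873 -0.3104  0.1148] 0.061191384352727585
lid plate tool z -0.014331252801980405 (array([-0.0002,  0.001 ,  0.0327]), 12056) [[-0.029557149716179638, -0.028062194688688574, -0.016628819285895883], [0.031022825463732716, 0.030366928937076366, -0.012703021330036063]]
slope deg [ 0.2365 -0.0747]
tub world (array([ 0.4417, -0.3063,  0.0254]), 959) tool (array([0.0545, 0.0006, 0.0254]), 959)
tub world (array([ 0.4417, -0.3063,  0.0254]), 959) tool (array([0.0545, 0.0006, 0.0254]), 959)
tub world (array([ 0.4417, -0.3063,  0.0254]), 959) tool (array([0.0545, 0.0006, 0.0254]), 959)
soap z [0.038  0.0393 0.0402]
at [ 0.3879 -0.31    0.1147] [-179.9932   -0.1135    5.0017] t 40.5 | turn [-0.01 -0.11  0.  ] | shift before-turn axes [ 0.0548 -0.0002  0.0148] after-turn [ 0.0548 -0.0003  0.0147]
```

Request:
{"method": "servo_tool", "body": {"moves": [[[0, 0, 0], [0.0278, 0, 0], 50], [[0, 0, 0], [0.0277, -0.0003, 0], 50], [[0, 0, 0], [0, 0, 0.03], 50], [[0, 0, 0], [0, 0, 0.025], 50], [[0, 0, 0], [0, 0, 0.006], 50], [[0, 0, 0], [0, 0, 0.005], 50], [[0, 0, 0], [0, 0, 0.003], 50], [[0, 0, 0], [0, 0, 0], 50]]}}

```text
time: 41.25
ee_pos: [0.4434, -0.3049, 0.0463]
tcp_rot: [180.0, -0.1, 5.0]
wrist_force: [0.1, -0.4, 0.2]
opening: 0.0606
grasp_force: 65.1
```

Request:
{"method": "servo_tool", "body": {"moves": [[[0, 0, 0], [0, 0, 0.003], 50], [[0, 0, 0], [0, 0, 0.003], 50], [[0, 0, 0], [0, 0, 0.003], 50], [[0, 0, 0], [0, 0, 0.003], 50], [[0, 0, 0], [0, 0, 0], 50]]}}

```text
time: 41.75
ee_pos: [0.4432, -0.3048, 0.0333]
tcp_rot: [-180.0, -0.1, 5.0]
wrist_force: [0.2, -0.8, 0.0]
opening: 0.0608
grasp_force: 65.9
```

Request:
{"method": "servo_tool", "body": {"moves": [[[0, 0, 0], [0, 0, 0.001], 50], [[0, 0, 0], [0, 0, 0.001], 50], [[0, 0, 0], [0, 0, 0], 50]]}}

```text
time: 42.05
ee_pos: [0.4433, -0.3048, 0.033]
tcp_rot: [180.0, -0.1, 5.0]
wrist_force: [-3.7, 2.4, 12.5]
opening: 0.0606
grasp_force: 67.3
```

Request:
{"method": "servo_tool", "body": {"moves": [[[0, 0, 0], [0, 0, -0.004], 50], [[0, 0, 0], [0, 0, -0.01], 50], [[0, 0, 0], [0, 0, -0.03], 50], [[0, 0, 0], [0, 0, -0.03], 50], [[0, 0, 0], [0, 0, -0.03], 50], [[0, 0, -4.2], [0, 0, 0], 50], [[0, 0, -4.2], [0, 0, 0], 50], [[0, 0, -4.2], [0, 0, 0], 50], [[0, 0, -4.2], [0, 0, 0], 50], [[0, 0, -4.2], [0, 0, 0], 50], [[0, 0, -4], [0, 0, 0], 50], [[0, 0, 0], [0, 0, 0], 50]]}}

```text
time: 43.25
ee_pos: [0.4429, -0.3047, 0.1357]
tcp_rot: [-180.0, -0.1, 30.1]
wrist_force: [-0.6, -0.0, -1.5]
opening: 0.0609
grasp_force: 65.8
```

Request:
{"method": "servo_tool", "body": {"moves": [[[0, 0, 0], [0.0246, -0.0269, 0], 50], [[0, 0, 0], [0.0246, -0.0269, 0], 50], [[0, 0, 0], [0.0246, -0.0269, 0], 50], [[0, 0, 0], [0.0246, -0.0269, 0], 50], [[0, 0, 0], [0.0246, -0.0269, 0], 50], [[0, 0, 0], [0.0246, -0.0269, 0], 50], [[0, 0, 0], [0.0246, -0.0269, 0], 50], [[0, 0, 0], [0.0246, -0.0269, 0], 50], [[0, 0, 0], [0.0246, -0.0269, 0], 50], [[0, 0, 0], [0.0246, -0.0269, 0], 50], [[0, 0, 0], [0, 0, 0], 50]]}}

```text
time: 44.35
ee_pos: [0.5217, 0.0547, 0.1358]
tcp_rot: [-180.0, -0.1, 30.1]
wrist_force: [-0.8, -0.8, -1.8]
opening: 0.0607
grasp_force: 65.8
```

```bash
python3 held2.py; python3 - <<'E'
from h import *
go(.5614,.2285,.0363,30)
a,d=camera("scene"); P=pts("scene",d); hsv=cv2.cvtColor(a,cv2.COLOR_RGB2HSV)
p=get_obs()["ee_pos"]
m=(d>0)&(np.hypot(P[...,0]-p[0],P[...,1]-p[1])<.04)&(P[...,2]>.03)&(hsv[...,2]>120)&(hsv[...,1]<60)
print("white under lid",m.sum(),np.percentile(P[m][:,2],[2,50,98]) if m.sum() else "")
E
```

```text
[0.5217 0.0547 0.1358] 0.06070548202049552
lid plate tool z -0.014476612227692396 (array([-0.0026,  0.0025,  0.0326]), 12066) [[-0.031971281173687804, -0.02682909007690141, -0.016757808665212464], [0.02861655388785173, 0.03151372182287618, -0.01287105253320765]]
slope deg [ 0.3814 -0.0755]
at [0.5213 0.0531 0.1358] [-179.991    -0.0607   30.1056] t 44.4 | turn [-0.01 -0.06  0.11] | shift before-turn axes [ 0.1226 -0.1316  0.0996] after-turn [ 0.1224 -0.1318  0.0995]
white under lid 707 [0.1051 0.3767 0.4509]
```

Request:
{"method": "servo_tool", "body": {"moves": [[[0, 0, 0], [0.0245, -0.0264, 0], 50], [[0, 0, 0], [0.0245, -0.0264, 0], 50], [[0, 0, 0], [0.0245, -0.0264, 0], 50], [[0, 0, 0], [0.0245, -0.0264, 0], 50], [[0, 0, 0], [0.0245, -0.0264, 0], 50], [[0, 0, 0], [0, 0, 0], 50], [[0, 0, 0], [0, 0, 0.03], 50], [[0, 0, 0], [0, 0, 0.03], 50], [[0, 0, 0], [0, 0, 0.025], 50], [[0, 0, 0], [0, 0, 0.008], 50], [[0, 0, 0], [0, 0, 0], 50]]}}

```text
time: 45.55
ee_pos: [0.5608, 0.2256, 0.0422]
tcp_rot: [-180.0, 0.0, 29.9]
wrist_force: [-0.5, -0.1, -0.3]
opening: 0.0609
grasp_force: 65.8
```

Request:
{"method": "servo_tool", "body": {"moves": [[[0, 0, 0], [0, 0, 0.003], 50], [[0, 0, 0], [0, 0, 0.0025], 50], [[0, 0, 0], [0, 0, 0], 50], [[0, 0, 0], [0, 0, 0], 90], [[0, 0, 0], [0, 0, 0], 90], [[0, 0, 0], [0, 0, 0], 90], [[0, 0, 0], [0, 0, -0.01], 90], [[0, 0, 0], [0, 0, -0.03], 90], [[0, 0, 0], [0, 0, -0.04], 90], [[0, 0, 0], [0, 0, -0.04], 90], [[0, 0, 0], [0, 0, -0.03], 50], [[0, 0, 0], [0, 0, 0], 0]]}}

```text
time: 46.75
ee_pos: [0.5626, 0.2275, 0.1935]
tcp_rot: [179.9, -0.5, 30.0]
wrist_force: [0.1, 0.3, -0.4]
opening: 0.049
grasp_force: 0.0
```

Request:
{"method": "servo_tool", "body": {"moves": [[[0, 0, 0], [0, 0, 0], 0], [[0, 0, 0], [0, 0, 0], 0], [[0, 0, 0], [0, 0, 0], 0], [[0, 0, 0], [0, 0, 0], 0], [[0, 0, 0], [0, 0, 0], 0]]}}

```text
time: 47.25
ee_pos: [0.5609, 0.2267, 0.1868]
tcp_rot: [-180.0, -0.0, 30.0]
wrist_force: [0.5, -0.5, -1.1]
opening: -0.0003
grasp_force: 0.0
```

```bash
python3 - <<'E'
from h import *
o,R,l,P,hsv=wr("w11.png")
t=(abs(hsv[:,0].astype(int)-88)<8)&(hsv[:,1]>60)
for x,y in ((.609,.143),(.561,.227)):
  m=(P[:,2]>.035)&(P[:,2]<.07)&t&(np.hypot(P[:,0]-x,P[:,1]-y)<.045)
  print("lid in case",ring(P,m),cf(P[m]).mean(0) if m.sum() else "",np.percentile(P[m][:,2],[5,50,95]) if m.sum() else "")
X=C+.088*CX; go(X[0],X[1],.145,30)
a,d,q=cover(); save("s11.png",cv2.resize(a[20:260,180:440],None,fx=2.4,fy=2.4)); m=q[:,2]>.15; print(np.percentile(q[m],[0,100],axis=0))
E
```

```text
lid in case (array([0.6101, 0.1424, 0.0325]), 3522) [-0.0179 -0.0976  0.0506] [0.0461 0.051  0.0528]
lid in case (array([0.5614, 0.2252, 0.0323]), 3345) [-0.0194 -0.0031  0.0508] [0.0495 0.051  0.0527]
at [0.561  0.2268 0.187 ] [179.9993  -0.0353  30.0374] t 47.3 | turn [ 0.   -0.04  0.04] | shift before-turn axes [ 0.1083 -0.0009  0.0421] after-turn [ 0.1083 -0.001   0.042 ]
[[ 0.0432 -0.1296  0.1585]
 [ 0.0679  0.13    0.1694]]
```

View pics/s11.png

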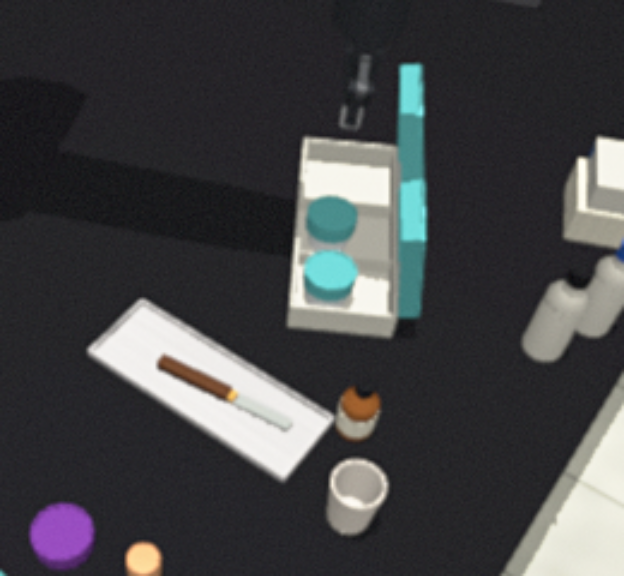

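Request:
{"method": "servo_tool", "body": {"moves": [[[0, 0, 0], [0, 0, -0.01], 0], [[0, 0, 0], [0.03, 0, 0], 0], [[0, 0, 0], [0.03, 0, 0], 0], [[0, 0, 0], [0.03, 0, 0], 0], [[0, 0, 0], [0.021, 0, 0], 0], [[0, 0, 0], [0, 0, 0], 0], [[0, 0, 0], [0, 0, 0], 0]]}}

```text
time: 48.05
ee_pos: [0.6571, 0.2824, 0.1975]
tcp_rot: [180.0, -0.0, 30.0]
wrist_force: [-1.3, -0.6, -0.3]
opening: 0.0001
grasp_force: 0.0
```

```bash
python3 - <<'E'
from h import *
X=C+.090*CX; go(X[0],X[1],.145,30); print(cf(get_obs()["ee_pos"]))
E
```

```text
at [0.6571 0.2824 0.1975] [179.9966  -0.0407  30.0424] t 48.0 | turn [ 0.   -0.04  0.04] | shift before-turn axes [-0.0008 -0.0009  0.0525] after-turn [-0.0007 -0.0009  0.0525]
[ 0.0907 -0.0009  0.1975]
```

Request:
{"method": "servo_tool", "body": {"moves": [[[0, 0, 0], [0, 0, 0.025], 0], [[0, 0, 0], [0, 0, 0.02], 0], [[0, 0, 0], [0, 0, 0.007], 0], [[0, 0, 0], [0, 0, 0], 0], [[0, 0, 0], [-0.01, 0, 0], 0], [[0, 0, 0], [-0.01, 0, 0], 0], [[0, 0, 0], [-0.01, 0, 0], 0], [[0, 0, 0], [0, 0, 0], 0]]}}

```text
time: 48.85
ee_pos: [0.631, 0.2671, 0.148]
tcp_rot: [180.0, -0.2, 30.0]
wrist_force: [0.0, 0.3, 0.1]
opening: -0.0001
grasp_force: 0.0
```

Request:
{"method": "servo_tool", "body": {"moves": [[[0, 0, 0], [-0.01, 0, 0], 0], [[0, 0, 0], [-0.01, 0, 0], 0], [[0, 0, 0], [-0.01, 0, 0], 0], [[0, 0, 0], [-0.01, 0, 0], 0], [[0, 0, 0], [-0.004, 0, 0], 0], [[0, 0, 0], [0, 0, 0], 0], [[0, 0, 0], [0, 0, 0], 0]]}}

```text
time: 49.55
ee_pos: [0.5936, 0.2456, 0.146]
tcp_rot: [180.0, -0.1, 30.0]
wrist_force: [-0.0, -0.2, 1.5]
opening: -0.0002
grasp_force: 0.6
```

```bash
cat > cov.py <<'E'
from h import *
print(cf(get_obs()["ee_pos"]))
a,d,q=cover(); save("s_cov_%.1f.png"%get_obs()["time"],a)
for z0 in np.arange(.05,.18,.01):
  s=q[(abs(q[:,2]-z0)<.003)&(q[:,1]<-.03)]
  if len(s)>3: print(z0.round(3),len(s),np.percentile(s[:,0],[2,50,98]))
print("zmax",q[:,2].max())
E
python3 cov.py
```

```text
[ 0.0173 -0.0012  0.146 ]
0.05 285 [-0.0466 -0.0191  0.008 ]
0.06 34 [0.0753 0.0786 0.0801]
0.07 34 [0.0677 0.0709 0.0721]
0.08 23 [0.0602 0.0608 0.064 ]
0.09 24 [0.051  0.053  0.0564]
0.1 24 [0.0424 0.0456 0.0486]
0.11 25 [0.0347 0.0381 0.0413]
0.12 27 [0.0275 0.0305 0.0314]
0.13 32 [0.0198 0.0208 0.0242]
0.14 108 [-0.015  -0.0089  0.0162]
0.15 99 [-0.0033  0.0018  0.0073]
zmax 0.24953130808409674
```

Request:
{"method": "servo_tool", "body": {"moves": [[[0, 0, 0], [0, 0, -0.022], 0], [[0, 0, 0], [-0.011, 0, 0], 0], [[0, 0, 0], [0, 0, 0.015], 0], [[0, 0, 0], [-0.008, 0, 0.009], 0], [[0, 0, 0], [-0.0125, 0, 0.011], 0], [[0, 0, 0], [-0.0125, 0, 0.011], 0], [[0, 0, 0], [-0.0095, 0, 0.014], 0], [[0, 0, 0], [-0.0095, 0, 0.014], 0], [[0, 0, 0], [-0.004, 0, 0.0105], 0], [[0, 0, 0], [0, 0, 0], 0]]}}

```text
time: 50.6
ee_pos: [0.5345, 0.2116, 0.0814]
tcp_rot: [-180.0, 0.1, 30.0]
wrist_force: [-0.6, 0.2, -0.5]
opening: 0.0001
grasp_force: 0.0
```

```bash
python3 cov.py
```

```text
[-0.0508 -0.0013  0.0814]
0.06 33 [0.0463 0.0588 0.0646]
0.07 279 [-0.0588  0.0147  0.0492]
0.08 211 [-0.058  -0.046  -0.0201]
zmax 0.21698122440482762
```

Cover follows; press the last bit down.

Request:
{"method": "servo_tool", "body": {"moves": [[[0, 0, 0], [-0.003, 0, 0.008], 0], [[0, 0, 0], [0, 0, 0.006], 0], [[0, 0, 0], [0, 0, 0.004], 0], [[0, 0, 0], [0, 0, 0.002], 0], [[0, 0, 0], [0, 0, 0], 0]]}}

```text
time: 51.15
ee_pos: [0.5328, 0.2105, 0.0631]
tcp_rot: [180.0, -0.1, 30.0]
wrist_force: [0.7, -1.6, 2.1]
opening: 0.0003
grasp_force: 0.7
```

Request:
{"method": "servo_tool", "body": {"moves": [[[0, 0, 0], [0, 0, 0.001], 0], [[0, 0, 0], [0, 0, 0.001], 0], [[0, 0, 0], [0, 0, 0], 0], [[0, 0, 0], [0, 0, 0], 0]]}}

```text
time: 51.55
ee_pos: [0.5329, 0.2105, 0.0629]
tcp_rot: [180.0, -0.2, 30.0]
wrist_force: [-6.6, -2.4, 15.3]
opening: 0.0001
grasp_force: 7.8
```

Request:
{"method": "servo_tool", "body": {"moves": [[[0, 0, 0], [0, 0, -0.02], 0], [[0, 0, 0], [0, 0, -0.04], 0], [[0, 0, 0], [0, 0, -0.04], 0], [[0, 0, 0], [-0.04, 0, -0.02], 0], [[0, 0, 0], [-0.04, 0, 0], 0], [[0, 0, 0], [-0.04, 0, 0], 0], [[0, 0, 0], [-0.04, 0, 0], 0], [[0, 0, 0], [0, 0, 0], 0], [[0, 0, 0], [0, 0, 0], 0]]}}

```text
time: 52.45
ee_pos: [0.3942, 0.1302, 0.1813]
tcp_rot: [180.0, -0.2, 30.0]
wrist_force: [0.8, 0.4, 0.2]
opening: 0.0002
grasp_force: 0.0
```

```bash
python3 - <<'E'
from h import *
for cam in ("scene","top"):
  a,d,q=cover(cam); q=q[q[:,2]<.1]; q=q[(q[:,2]>.055)&(abs(q[:,0])<.06)]
  A=np.c_[q[:,0],q[:,1],np.ones(len(q))]; s=np.linalg.lstsq(A,q[:,2],rcond=None)[0]; print(cam,len(q),"slope rad",s[:2],"z0",s[2])
  save("end_%s.png"%cam,a)
  for n in ("spatula","spatula_tip"):
    print([(round(r["score"],2),w(cam,r["xyz"])) for r in mark_of(n,cam)[:1]])
E
```

```text
scene 1733 slope rad [0.0005 0.0011] z0 0.0631522272523659
[(0.85, array([ 0.5987, -0.0553,  0.0039]))]
[(0.94, array([ 0.6842, -0.0487,  0.0069]))]
top 3968 slope rad [-0.001   0.0003] z0 0.06219759643710804
[(0.85, array([ 0.5956, -0.0534,  0.0068]))]
[(0.7, array([ 0.6847, -0.0494,  0.0115]))]
```

View pics/end_scene.png

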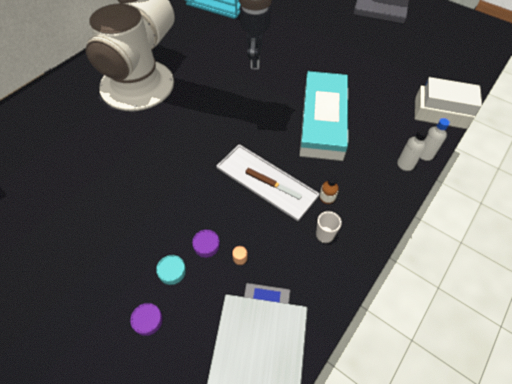

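The case is shut level (cover slope under 0.001 rad at (327,105)). The spatula lies flat in its tray at (272,180), and no tubs are left on the bench.

```bash
python3 -c "
from workcell import job_done; print(job_done())"
```

```text
the job is handed in; nothing more can be done
None
```

I handed the job in at about 52 s: both tubs found on the bench hold a soap, have their lids snapped home and stand upright in the case, which is shut, and the spatula lies flat in its tray.

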